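Test the four sides of a toy's sound box and pack it

ROBOT

A 6-joint arm with a two-finger parallel gripper is mounted at the origin on the work surface. World frame = base frame: x ahead of the robot, y to its left, z up, the work surface at z = 0. Lengths are in mm, angles in degrees, forces in N, time in s.
With the tool pointing down it reaches from about 300 to 850 mm from the base axis. Payload 4.2 kg.
Tool frame: the origin (TCP) lies at the very end of the fingers, on their centre line; the grasp point (between the pads) lies 19 mm behind it; z points along the fingers, y is the line along which they close (so a half turn about z gives the same grasp; the last joint's range is limited). The gripper opens to 91 mm and grips with 3 to 60 N. Pads are 32 mm wide; open, the fingers measure 118 mm over their backs; the gripper's body (76 mm by 178 mm) begins 60 mm behind the grasp point.
Start: joints at [-78.323, 18.312, 89.639, -0, 72.044, -1.146], TCP at [127.616, -560.679, 182.876] pointing down, gripper open.
Joint ranges: [-177.97, 177.97], [-48.28, 115.42], [12.27, 149.76], [-77.06, 257.06], [2.81, 150.46], [-146.56, 146.56]. Speed limits (degrees/s): [147.25, 147.25, 180, 180, 180, 180].

INTERFACE

Orientations are given as [roll, pitch, yaw] about the fixed x, y, z axes, in that order (R = Rz(yaw) Ry(pitch) Rx(roll)).
In Python, from workcell import env, grab_frame gives the robot as it stands. The module is installed in compiled form; this text tells all that it offers.
- The arm moves only by the tool move_arm, never from a script. Its argument "plan" is a list of rows, each an object of numbers: "tx", "ty", "tz": the shift along the tool's x, y, z in cm; "wx", "wy", "wz": the turn, a rotation vector about the tool's x, y, z in rad. In form: [{"tx": .., "ty": .., "tz": .., "wx": .., "wy": .., "wz": ..}, ...]. A call has 1 to 12 rows; each row shifts and turns the commanded pose from where the row before left it, along the tool's axes as they then stand; what a row does not reach is not made up. A row lasts 1/12 s, in which the tool goes at most 41.7 mm and 7.16 degrees, less where a joint would pass 70% of its speed; a pose out of reach is approached as far as the arm can. A call is refused whole if a number of a shift passes 4.17 or a number of a turn 0.125, either way. A call with a gripper value outside its range is refused whole. "gripper" is the finger opening in cm, from 0 to 9.12, set as the call begins (left out, the last holds). The fingers move at their own pace and stop on an object; "force" is the grip in N (left out, the last holds). Time passes only in rows, so rows that do not move let the fingers close. It gives the time, the measured TCP pose, the force, the opening and the grip force at its end, in the units of the state.
- env.state(): the state, without advancing time (a new reading comes with each control period).
- grab_frame(name): name is "side" or "top"; returns a dict with "color" (400x640x3 uint8, red, green, blue), "vfov" (degrees; the focal length in pixels is half the picture's height over the tangent of half this angle, whatever the lens; pixels are square), "cx", "cy" (the principal point, pixels), "view" (4x4, takes a point from world to camera coordinates). Camera axes: x right, y up, looking along -z (the intrinsics and any distortion apply to the point x, -y, -z); pixel columns grow to the right and rows downward; lengths in mm; the calibration is good to about 2 mm. A picture is of the moment at which its call begins. There is no depth.
- env.job_done(): hands the job in; it is judged then, once.
The state is a dict: "time_s": time; "qpos": joint angles; "qvel": joint speeds; "effort": joint torques, N m; "ee_pos": TCP position; "ee_rot": TCP orientation; "force": force on the tool from outside, world axes, zero at the start; "torque": the same for the moment, N m; "gripper_width": finger opening in mm; "gripper_force": force on a finger pad.
Only numpy, scipy, OpenCV 4.12 (cv2) and the standard library are available. Lean on these libraries where they do the work, as an engineer would, in place of code of your own. Each camera call takes 0.05 s, during which the arm holds its last target. There are 200 camera calls.

TASK

Test the white sound box on the tester: take the one standing on the table and press its coloured pads one after another, red, yellow, green, then blue, squarely and gently against the rubber-tipped stud until the stud is pushed in at least halfway, holding each for a moment. Then set the box down upright in the blue case without dropping it and press the lid shut until it snaps. Leave everything else where it is.

Things in the scene. Friction and masses are not known exactly. Their poses are not given: they have to be found in the camera images.
- soundbox: the sound box: white plastic block 46 x 46 mm, 100 mm tall, about 0.2 kg, standing. Origin under its base, z up. Each side has a flush 30 mm touch pad centred 35 mm above the base: red on +x, yellow +y, green -x, blue -y; the top face has a bar of the same colour along each edge. Grip the upper half so that the pads stay free.
- pad_red (a point): centre of the red touch pad, on the side's surface
- pad_yellow (a point): centre of the yellow touch pad, on the side's surface
- pad_green (a point): centre of the green touch pad, on the side's surface
- pad_blue (a point): centre of the blue touch pad, on the side's surface
- tester: the tester: dark plate 95 x 100 x 12 mm (from 5 mm in front of the origin to 90 mm behind), fixed, with a green housing 70 mm wide, 55 mm tall over its first 25 mm, then 75 mm. Origin on the table under the housing's front face; its front is -x, where the stud points
- stud_root (a point): on the housing's front face, 40 mm above the table, on the stud's axis. The level, round, rubber-tipped stud (20 mm wide) points from here to the tester's -x. Its tip stands 30 to 46 mm out, set differently each time: find it by touch or sight
- stud (a joint): how far the sprung stud is pushed in, m: 0 free, 0.010 at its hard stop; takes about 2 N to start and 10 N at the stop. Pushed along the tester's +x
- case: blue open case 130 x 130 mm, 65 mm tall, walls and floor 5 mm, fixed; origin under its centre. The lid is hinged along the upper rim on its +x side; the latch catch is mid -x side and stands out 8 mm
- case_floor (a point): centre of the case's inner floor, 5 mm above the table
- lid_hinge (a point): middle of the lid's hinge axis (along the case's y), 65 mm above the table, 65 mm to +x of the case origin
- lid (a joint): angle of the yellow lid, rad: 0 fully shut, about 1.8 standing open, leaning back. A shell 130 x 130 mm, 50 mm deep, about 0.2 kg; open, its top is about 0.20 m above the table. Pushed forward to under 1 rad it falls slowly and stops ajar at about 0.1 rad on a sprung catch; press it down near the front (some 5 to 15 N) until it snaps past
- lid_press (a point): on the outer top of the lid, 110 mm from the hinge, mid width: where to press. When shut it is 115 mm above the table
- spool: bystander: red plastic thread spool, 48 mm wide, 72 mm tall, standing; origin under its centre
- spray_bottle: bystander: white bottle with green label and blue cap, 56 mm wide, 150 mm tall; origin under its centre
- eye_cup: bystander: steel bowl, 84 mm wide, 55 mm tall; origin under its centre
- screwdriver: bystander: orange-handled screwdriver, 170 mm long, lying; origin under its middle
- tape: bystander: cardboard tape core, 70 mm wide, 48 mm tall, lying flat; origin under its centre
- toy_block: bystander: wooden toy block 70 x 45 x 45 mm; origin under its centre

How it is judged:
By the outcome, as a careful person would: the job done as asked, in the order asked, and still so for the second after the job is handed in, with the robot touching nothing.
It also fails if it takes over 72 s, if anything falls off the work surface, if the arm or the gripper's body presses on something with over 40 N, if the wrist force passes 120 N, or if a joint passes its speed limit or range.

## Working session

There is one attempt and no reset: what is moved stays moved. The work goes in short steps, Python scripts to look and compute and a tool call to move; the robot and the scene stay as the last step left them, time stands still between calls to the robot, and variables do not carry over. Pictures are saved under pics/ and viewed, at most 10 in all, crops included, and the job is handed in when it is done.

Besides the shell and the picture viewer there is one more tool, called after ">>>" by a JSON object that holds its "method" and its "body". move_arm: Moves the arm, as the interface text tells. Its arguments: {"type":"object","properties":{"plan":{"type":"array","items":{"type":"object","properties":{"tx":{"type":"number"},"ty":{"type":"number"},"tz":{"type":"number"},"wx":{"type":"number"},"wy":{"type":"number"},"wz":{"type":"number"}}}},"gripper":{"type":"number"},"force":{"type":"number"}},"required":["plan"]}

```bash
mkdir -p pics; ls; python3 - <<'E'
from workcell import env, grab_frame
import cv2, numpy as np
s=env.state(); print({k:np.round(v,3).tolist() for k,v in s.items()})
for n in("side","top"):
    f=grab_frame(n); cv2.imwrite(f"pics/{n}0.png",f["color"][:,:,::-1])
    print(n,f.keys(),f["vfov"],f["cx"],f["cy"],np.round(f["view"],4).tolist(), {k:v for k,v in f.items() if k not in("color","view")})
E
```

```text
pics
{'time_s': 0.0, 'qpos': [-78.324, 18.354, 89.703, 0.0, 72.041, -1.144], 'qvel': [0.124, 0.05, 0.097, 0.047, -0.045, -0.001], 'effort': [-0.003, -41.246, -23.197, 0.073, 0.046, -0.0], 'ee_pos': [127.499, -560.155, 182.018], 'ee_rot': [-179.901, -0.002, 12.82], 'force': [0.108, -1.174, -0.26], 'torque': [0.002, 0.036, -0.006], 'gripper_force': 0.0, 'gripper_width': 90.791}
side dict_keys(['color', 'vfov', 'cx', 'cy', 'view']) 56.01325330627192 316.61641898758916 198.9341907461908 [[-0.9729, -0.2304, -0.0179, 568.2969], [0.1549, -0.7074, 0.6897, -75.6476], [-0.1715, 0.6682, 0.7239, -977.5524], [0.0, 0.0, 0.0, 1.0]] {'vfov': 56.01325330627192, 'cx': 316.61641898758916, 'cy': 198.9341907461908}
top dict_keys(['color', 'vfov', 'cx', 'cy', 'view']) 51.714359267161896 320.3867443242611 201.08678810842056 [[0.0075, -0.9996, 0.0267, 69.1246], [0.9992, 0.0085, 0.0379, -538.3395], [-0.0381, 0.0264, 0.9989, -1284.2474], [0.0, 0.0, 0.0, 1.0]] {'vfov': 51.714359267161896, 'cx': 320.3867443242611, 'cy': 201.08678810842056}
```

View pics/side0.png

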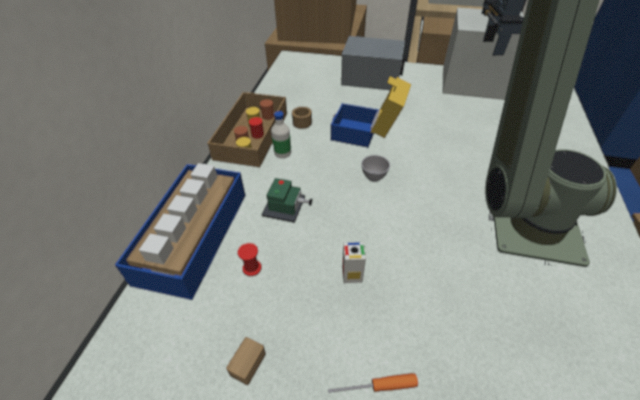

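View pics/top0.png

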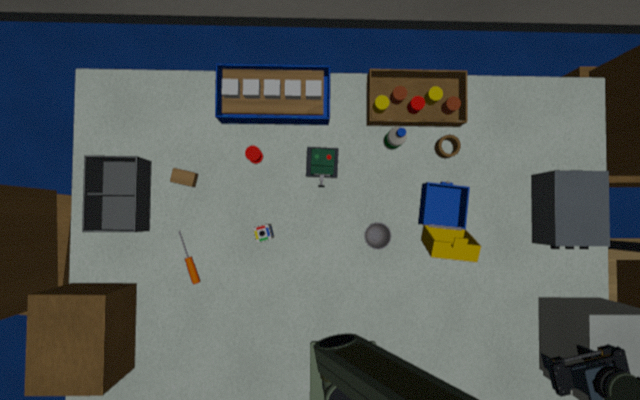

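The side view shows the soundbox at (354,262), the tester at (285,198) with its stud to about (309,202), and the case at (356,122). In the top view the box is at (263,233), the tester at (322,162) with its stud tip at about (321,187), and the case at (444,205) with the open lid at (450,243). I'll enlarge these regions next.

```bash
cat > h.py <<'E'
import numpy as np, cv2
from workcell import env, grab_frame
def K(f):
    h=f["color"].shape[0]; fl=h/2/np.tan(np.radians(f["vfov"]/2)); return fl
def ray(f,u,v):
    fl=K(f); V=np.array(f["view"]); R=V[:3,:3]; t=V[:3,3]
    d=R.T@np.array([(u-f["cx"])/fl,-(v-f["cy"])/fl,-1]); return -R.T@t,d
def plane(f,u,v,z):
    o,d=ray(f,u,v); return o+d*(z-o[2])/d[2]
def proj(f,p):
    fl=K(f); V=np.array(f["view"]); c=V[:3,:3]@np.array(p,float)+V[:3,3]
    return np.array([f["cx"]+fl*c[0]/-c[2], f["cy"]-fl*c[1]/-c[2]])
def tri(a,b):
    (o1,d1),(o2,d2)=a,b; s=np.linalg.lstsq(np.c_[d1,-d2],o2-o1,rcond=None)[0]
    p,q=o1+s[0]*d1,o2+s[1]*d2; return (p+q)/2,np.linalg.norm(p-q)
def crop(f,x,y,w,h,s): return cv2.resize(f["color"][y:y+h,x:x+w,::-1],None,fx=s,fy=s,interpolation=cv2.INTER_CUBIC)
E
python3 - <<'E'
from h import *
t=grab_frame("top"); s=grab_frame("side")
a=np.hstack([crop(t,240,212,50,50,6)[:300,:250],crop(t,297,142,50,50,6)[:300,:250],crop(t,410,175,80,90,3)[:300,:250]][:3]+[] ) if 0 else None
A=[crop(t,243,213,40,40,6.5),crop(t,302,143,40,50,6)[:260,:240],crop(t,412,176,75,95,2.7)[:260,:202]]
B=[crop(s,334,237,40,50,5.2)[:260,:208],crop(s,258,172,60,50,5.2)[:260],crop(s,325,75,90,75,3.4)[:255]]
def row(L): 
    return np.hstack([cv2.copyMakeBorder(i,0,260-i.shape[0],0,4,cv2.BORDER_CONSTANT) for i in L])
r1,r2=row(A),row(B); w=max(r1.shape[1],r2.shape[1]); 
im=np.vstack([cv2.copyMakeBorder(r,0,0,0,w-r.shape[1],cv2.BORDER_CONSTANT) for r in(r1,r2)])
im=im[:, :800];print(im.shape); cv2.imwrite("pics/z1.png",im)
E
```

```text
(520, 800, 3)
```

View pics/z1.png

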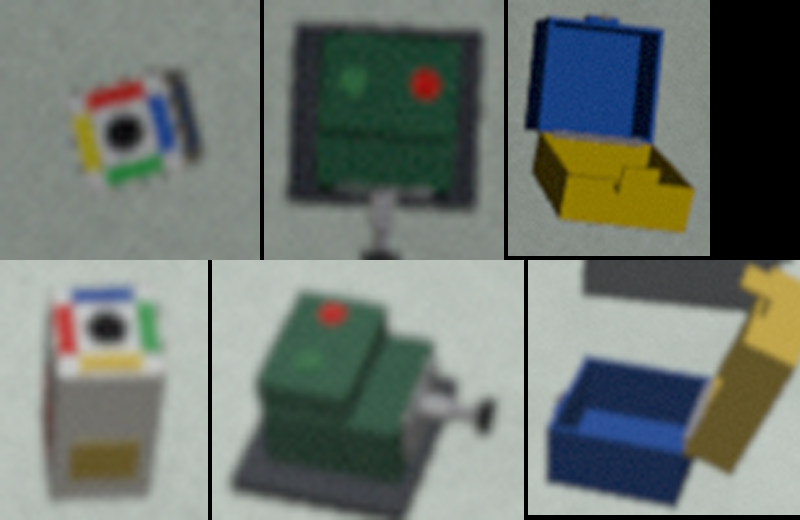

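The enlarged crops show the box with red toward world +x and yellow toward +y, turned about 14°. The tester is nearly aligned with the world and its stud points to -x. The case hinge is on the robot side, with the latch facing away. Now I'll measure them.

```bash
python3 - <<'E'
from h import *
T=grab_frame("top"); S=grab_frame("side")
def hsv(f): return cv2.cvtColor(f["color"],cv2.COLOR_RGB2HSV)
R={"red":[(0,8),(172,180)],"yel":[(16,32)],"grn":[(45,85)],"blu":[(105,130)]}
def cent(f,win,c,smin=110,vmin=60):
    x,y,w,h=win; H=hsv(f)[y:y+h,x:x+w]; m=np.zeros((h,w),bool)
    for lo,hi in R[c]: m|=(H[...,0]>=lo)&(H[...,0]<=hi)
    wt=np.where(m&(H[...,2]>vmin)&(H[...,1]>smin),H[...,1].astype(float),0)
    yy,xx=np.mgrid[y:y+h,x:x+w]; return (wt*xx).sum()/wt.sum(),(wt*yy).sum()/wt.sum(),(wt>0).sum()
P={}
for n,f,w in(("top",T,(252,222,17,24)),("side",S,(341,239,30,22))):
    for c in R:
        u,v,k=cent(f,w,c); p=plane(f,u,v,100); P[n,c]=p; print(n,c,round(u,1),round(v,1),k,p.round(1))
    a=P[n,"red"]-P[n,"grn"]; b=P[n,"yel"]-P[n,"blu"]
    print(n,"yaw",np.degrees([np.arctan2(a[1],a[0]),np.arctan2(-b[0],b[1])]).round(1),"len",np.linalg.norm(a),np.linalg.norm(b),"c",((P[n,"red"]+P[n,"grn"])/2).round(1),((P[n,"yel"]+P[n,"blu"])/2).round(1))
# tester: plate corners z=12 from top crop (zoom 6 offset 302,143; x0=264)
def q(x,y,s,ox,oy): return (x+.5)/s-.5+ox,(y+.5)/s-.5+oy
print("plate")
for x,y in((297,25),(482,32),(476,208),(289,202)): print(plane(T,*q(x-264,y,6,302,143),12).round(1))
print("housing top 75 back, 55 front")
for x,y,z in((320,30,75),(465,35,75),(458,193,55),(316,188,55)): print(plane(T,*q(x-264,y,6,302,143),z).round(1))
# stud tip black
for n,f,w in(("top",T,(314,181,14,10)),("side",S,(302,195,14,14))):
    x,y,ww,h=w; g=cv2.cvtColor(f["color"],cv2.COLOR_RGB2GRAY)[y:y+h,x:x+ww]; print(g)
print("tip side",plane(S,*q(488-212,418-260,5.2,258,172),40).round(1))
# case outer rim z=65 top view
print("case rim")
for x,y in((541,17),(661,30),(653,142),(527,129)): print(plane(T,*q(x-508,y,2.7,412,176),65).round(1))
# case floor
E
```

```text
top red 260.3 227.2 18 [457.2 249.4 100. ]
top yel 255.9 234.5 17 [435.9 261.6 100. ]
top grn 263.0 238.7 13 [423.9 241.  100. ]
top blu 267.3 231.0 16 [446.3 229.  100. ]
top yaw [14.1 17.8] len 34.31989334337677 34.23800306921186 c [440.6 245.2 100. ] [441.1 245.3 100. ]
side red 346.1 250.0 22 [457.6 247.7 100. ]
side yel 354.6 256.4 18 [437.  260.4 100. ]
side grn 361.9 249.2 7 [424.6 238.2 100. ]
side blu 353.6 243.0 8 [444.9 225.6 100. ]
side yaw [16.1 12.8] len 34.365887436337886 35.71695131201002 c [441.1 242.9 100. ] [441. 243. 100.]
plate
[708.1 116.6  12. ]
[705.6  19.6  12. ]
[613.   22.2  12. ]
[615.1 119.9  12. ]
housing top 75 back, 55 front
[695.  104.7  75. ]
[693.4  32.3  75. ]
[616.3  34.2  55. ]
[618.1 106.   55. ]
[[138 137 133 136 138 126 107 100 111 124 136 132 134 134]
 [137 136 134 132 135 127 102  93 110 130 132 131 134 136]
 [138 135 138 133 133 122  95  95 112 135 134 129 134 135]
 [138 141 136 130 117 105  82  82  96 119 125 134 135 133]
 [138 139 138 124  86  59  47  48  59  82 101 132 141 136]
 [139 138 136 127  84  50  43  43  43  51  89 126 136 134]
 
[... 492 characters left out ...]
8 169 158 132 103 101 132 168 185 188]
 [151 143 139 142 151 150 133  99  65  74 125 169 185 187]
 [133 130 128 128 134 129 112  73  47  76 132 170 184 187]
 [109 123 133 137 133 126 102  63  46  85 138 175 183 183]
 [111 143 157 161 161 146 116  71  53  97 151 179 184 187]
 [132 166 178 180 182 170 138  96  80 117 163 185 187 189]
 [156 178 187 188 187 181 159 136 125 147 173 183 186 189]
 [171 184 185 185 185 186 178 166 165 172 182 186 186 188]
 [180 185 186 183 182 183 185 183 182 186 187 184 185 184]
 [185 186 186 183 183 186 186 187 188 185 185 185 184 182]]
tip side [582.8  71.1  40. ]
case rim
[ 596.1 -237.9   65. ]
[ 582.8 -373.6   65. ]
[ 457.2 -363.8   65. ]
[ 470.7 -221.9   65. ]
```

Two-view estimates:

| Item | Position (mm) | Yaw |
|---|---|---|
| Box | about (441, 244) | about 15° |
| Tester, front face | about (618, 71) | about -1.6° |
| Case centre | about (527, -299) | latch side toward world +x |

Next I move above the box.

>>> {"method": "move_arm", "body": {"plan": [{"tz": -3.5},{"tz": -3.5},{"tx": 2.02,"ty": -2.97},{"tx": 2.02,"ty": -2.97},{"tx": 2.02,"ty": -2.97},{"tx": 2.02,"ty": -2.97},{"tx": 2.02,"ty": -2.97},{"tx": 2.02,"ty": -2.97},{"tx": 2.02,"ty": -2.97},{"tx": 2.02,"ty": -2.97},{"tx": 2.02,"ty": -2.97},{"tx": 2.02,"ty": -2.97}], "gripper": 8.0, "force": 35}}

```text
schema error: expected keys tx, ty, tz, wx, wy, wz
```

>>> {"method": "move_arm", "body": {"plan": [{"tx": 2.02,"ty": -2.97},{"tx": 2.02,"ty": -2.97},{"tx": 2.02,"ty": -2.97},{"tx": 2.02,"ty": -2.97},{"tx": 2.02,"ty": -2.97},{"tx": 2.02,"ty": -2.97},{"tx": 2.02,"ty": -2.97},{"tx": 2.02,"ty": -2.97},{"tx": 2.02,"ty": -2.97},{"tx": 2.02,"ty": -2.97},{"tx": 2.02,"ty": -2.97},{"tx": 2.02,"ty": -2.97}]}}

```text
schema error: expected keys tx, ty, tz, wx, wy, wz
```

>>> {"method": "move_arm", "body": {"plan": [{"tx": 2.02,"ty": -2.97},{"tx": 2.02,"ty": -2.97},{"wz": -0.12},{"wz": -0.12},{"wz": -0.12},{"wz": -0.12},{"wz": -0.12},{"wz": -0.12},{"wz": -0.12},{"wz": -0.12},{"wz": -0.12},{"wz": -0.12}]}}

```text
schema error: expected keys tx, ty, tz, wx, wy, wz
```

>>> {"method": "move_arm", "body": {"plan": [{"wz": -0.12},{"wz": -0.12},{"wz": -0.12},{"wz": -0.12},{"wz": -0.12},{"wz": -0.12},{"wz": -0.12},{"wz": -0.12},{"wz": -0.12},{"wz": -0.12},{"wz": -0.12},{"wz": -0.12}]}}

```text
schema error: expected keys tx, ty, tz, wx, wy, wz
```

>>> {"method": "move_arm", "body": {"plan": [{"tx": 0,"ty": 0,"tz": -3.5,"wx": 0,"wy": 0,"wz": 0},{"tx": 0,"ty": 0,"tz": -3.5,"wx": 0,"wy": 0,"wz": 0},{"tx": 2.02,"ty": -2.97,"tz": 0,"wx": 0,"wy": 0,"wz": 0},{"tx": 2.02,"ty": -2.97,"tz": 0,"wx": 0,"wy": 0,"wz": 0},{"tx": 2.02,"ty": -2.97,"tz": 0,"wx": 0,"wy": 0,"wz": 0},{"tx": 2.02,"ty": -2.97,"tz": 0,"wx": 0,"wy": 0,"wz": 0},{"tx": 2.02,"ty": -2.97,"tz": 0,"wx": 0,"wy": 0,"wz": 0},{"tx": 2.02,"ty": -2.97,"tz": 0,"wx": 0,"wy": 0,"wz": 0},{"tx": 2.02,"ty": -2.97,"tz": 0,"wx": 0,"wy": 0,"wz": 0},{"tx": 2.02,"ty": -2.97,"tz": 0,"wx": 0,"wy": 0,"wz": 0},{"tx": 2.02,"ty": -2.97,"tz": 0,"wx": 0,"wy": 0,"wz": 0},{"tx": 2.02,"ty": -2.97,"tz": 0,"wx": 0,"wy": 0,"wz": 0}], "gripper": 8.0, "force": 35}}

```text
time_s: 1.3
ee_pos: [258.7, -224.6, 253.0]
ee_rot: [180.0, -0.0, 12.8]
force: [0.4, -0.1, 0.0]
gripper_width: 80.1
gripper_force: 0.0
```

>>> {"method": "move_arm", "body": {"plan": [{"tx": 2.02,"ty": -2.97,"tz": 0,"wx": 0,"wy": 0,"wz": 0},{"tx": 2.02,"ty": -2.97,"tz": 0,"wx": 0,"wy": 0,"wz": 0},{"tx": 2.02,"ty": -2.97,"tz": 0,"wx": 0,"wy": 0,"wz": 0},{"tx": 2.02,"ty": -2.97,"tz": 0,"wx": 0,"wy": 0,"wz": 0},{"tx": 2.02,"ty": -2.97,"tz": 0,"wx": 0,"wy": 0,"wz": 0},{"tx": 2.02,"ty": -2.97,"tz": 0,"wx": 0,"wy": 0,"wz": 0},{"tx": 2.02,"ty": -2.97,"tz": 0,"wx": 0,"wy": 0,"wz": 0},{"tx": 2.02,"ty": -2.97,"tz": 0,"wx": 0,"wy": 0,"wz": 0},{"tx": 2.02,"ty": -2.97,"tz": 0,"wx": 0,"wy": 0,"wz": 0},{"tx": 2.02,"ty": -2.97,"tz": 0,"wx": 0,"wy": 0,"wz": 0},{"tx": 2.02,"ty": -2.97,"tz": 0,"wx": 0,"wy": 0,"wz": 0},{"tx": 2.02,"ty": -2.97,"tz": 0,"wx": 0,"wy": 0,"wz": 0}]}}

```text
time_s: 2.3
ee_pos: [416.1, 177.0, 252.9]
ee_rot: [180.0, -0.0, 12.9]
force: [0.2, -0.5, -0.3]
gripper_width: 79.8
gripper_force: 0.0
```

>>> {"method": "move_arm", "body": {"plan": [{"tx": 2.02,"ty": -2.97,"tz": 0,"wx": 0,"wy": 0,"wz": 0},{"tx": 2.02,"ty": -2.97,"tz": 0,"wx": 0,"wy": 0,"wz": 0},{"tx": 0,"ty": 0,"tz": 0,"wx": 0,"wy": 0,"wz": -0.12},{"tx": 0,"ty": 0,"tz": 0,"wx": 0,"wy": 0,"wz": -0.12},{"tx": 0,"ty": 0,"tz": 0,"wx": 0,"wy": 0,"wz": -0.12},{"tx": 0,"ty": 0,"tz": 0,"wx": 0,"wy": 0,"wz": -0.12},{"tx": 0,"ty": 0,"tz": 0,"wx": 0,"wy": 0,"wz": -0.12},{"tx": 0,"ty": 0,"tz": 0,"wx": 0,"wy": 0,"wz": -0.12},{"tx": 0,"ty": 0,"tz": 0,"wx": 0,"wy": 0,"wz": -0.12},{"tx": 0,"ty": 0,"tz": 0,"wx": 0,"wy": 0,"wz": -0.12},{"tx": 0,"ty": 0,"tz": 0,"wx": 0,"wy": 0,"wz": -0.12},{"tx": 0,"ty": 0,"tz": 0,"wx": 0,"wy": 0,"wz": -0.12}]}}

```text
time_s: 3.3
ee_pos: [442.0, 241.9, 252.8]
ee_rot: [-180.0, 0.0, 81.9]
force: [0.2, -0.4, 0.5]
gripper_width: 80.3
gripper_force: 0.0
```

>>> {"method": "move_arm", "body": {"plan": [{"tx": 0,"ty": 0,"tz": 0,"wx": 0,"wy": 0,"wz": -0.12},{"tx": 0,"ty": 0,"tz": 0,"wx": 0,"wy": 0,"wz": -0.12},{"tx": 0,"ty": 0,"tz": 0,"wx": 0,"wy": 0,"wz": -0.12},{"tx": 0,"ty": 0,"tz": 0,"wx": 0,"wy": 0,"wz": -0.12},{"tx": 0,"ty": 0,"tz": 0,"wx": 0,"wy": 0,"wz": -0.12},{"tx": 0,"ty": 0,"tz": 0,"wx": 0,"wy": 0,"wz": -0.12},{"tx": 0,"ty": 0,"tz": 0,"wx": 0,"wy": 0,"wz": -0.12},{"tx": 0,"ty": 0,"tz": 0,"wx": 0,"wy": 0,"wz": -0.12},{"tx": 0,"ty": 0,"tz": 0,"wx": 0,"wy": 0,"wz": -0.12},{"tx": 0,"ty": 0,"tz": 0,"wx": 0,"wy": 0,"wz": -0.12},{"tx": 0,"ty": 0,"tz": 0,"wx": 0,"wy": 0,"wz": -0.12},{"tx": 0,"ty": 0,"tz": 0,"wx": 0,"wy": 0,"wz": -0.12}]}}

```text
time_s: 4.3
ee_pos: [442.0, 241.9, 252.8]
ee_rot: [-180.0, -0.0, 164.4]
force: [0.2, -0.6, 0.8]
gripper_width: 80.2
gripper_force: 0.0
```

>>> {"method": "move_arm", "body": {"plan": [{"tx": 0,"ty": 0,"tz": 1.6,"wx": 0,"wy": 0,"wz": -0.108},{"tx": 0,"ty": 0,"tz": 1.6,"wx": 0,"wy": 0,"wz": -0.108},{"tx": 0,"ty": 0,"tz": 1.6,"wx": 0,"wy": 0,"wz": -0.108},{"tx": 0,"ty": 0,"tz": 1.6,"wx": 0,"wy": 0,"wz": -0.108},{"tx": 0,"ty": 0,"tz": 1.6,"wx": 0,"wy": 0,"wz": -0.108},{"tx": 0.04,"ty": 0.22,"tz": 1.6,"wx": 0,"wy": 0,"wz": 0},{"tx": 0,"ty": 0,"tz": 3,"wx": 0,"wy": 0,"wz": 0},{"tx": 0,"ty": 0,"tz": 2,"wx": 0,"wy": 0,"wz": 0},{"tx": 0,"ty": 0,"tz": 2,"wx": 0,"wy": 0,"wz": 0},{"tx": 0,"ty": 0,"tz": 2,"wx": 0,"wy": 0,"wz": 0},{"tx": 0,"ty": 0,"tz": 1,"wx": 0,"wy": 0,"wz": 0},{"tx": 0,"ty": 0,"tz": 0,"wx": 0,"wy": 0,"wz": 0}]}}

```text
time_s: 5.3
ee_pos: [439.6, 243.1, 54.8]
ee_rot: [-179.9, -0.3, -165.0]
force: [-0.6, -0.2, 0.1]
gripper_width: 79.9
gripper_force: 0.0
```

>>> {"method": "move_arm", "body": {"plan": [{"tx": 0,"ty": 0,"tz": 0,"wx": 0,"wy": 0,"wz": 0},{"tx": 0,"ty": 0,"tz": 0,"wx": 0,"wy": 0,"wz": 0},{"tx": 0,"ty": 0,"tz": 0,"wx": 0,"wy": 0,"wz": 0},{"tx": 0,"ty": 0,"tz": 0,"wx": 0,"wy": 0,"wz": 0},{"tx": 0,"ty": 0,"tz": 0,"wx": 0,"wy": 0,"wz": 0},{"tx": 0,"ty": 0,"tz": 0,"wx": 0,"wy": 0,"wz": 0}], "gripper": 3.5, "force": 35}}

```text
time_s: 5.8
ee_pos: [441.6, 244.3, 57.5]
ee_rot: [180.0, 0.1, -165.0]
force: [0.2, 1.3, 2.8]
gripper_width: 45.6
gripper_force: 35.0
```

```bash
python3 - <<'E'
from h import *
s=env.state(); print(s["ee_pos"],s["ee_rot"],s["gripper_width"],s["gripper_force"],s["force"],s["torque"],s["qpos"])
T=grab_frame("top");S=grab_frame("side")
a=crop(T,225,195,80,70,5); b=crop(S,320,220,70,70,5); cv2.imwrite("pics/g1.png",np.hstack([a,b]))
# stud tip: side-view lines
print("tip top", plane(T,320.7,186.05,40).round(1),"side centre",plane(S,310.3,201.8,40).round(1))
E
```

```text
[441.59167936 244.29776151  57.46864172] [ 1.79970990e+02  8.19917734e-02 -1.64987361e+02] 45.61196076783669 34.97577130794525 [0.23261759 1.25877119 2.83080176] [ 0.09277378 -0.103365    0.00214156] [ 2.76389973e+01  1.87934930e+01  1.09157072e+02  1.31860361e-02
  5.19630860e+01 -7.73817792e+01]
tip top [582.7  73.6  40. ] side centre [583.9  70.7  40. ]
```

View pics/g1.png

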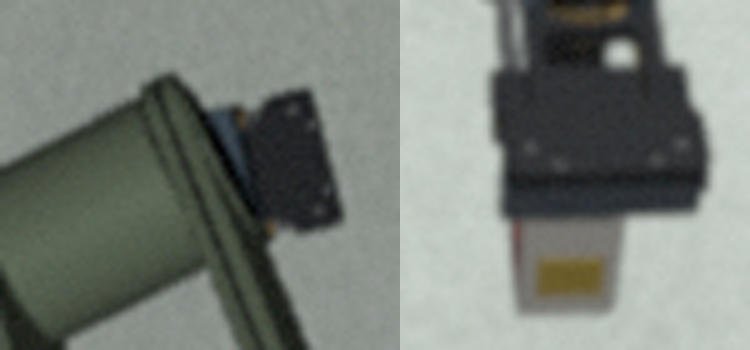

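Both fingers hold the box firmly: 45.6 mm width, 35 N, and in the side crop the yellow pad at about (570,277) is clear of them. Next I lift it and bring it in front of the stud, whose tip is at x≈583 and axis at y≈72.

>>> {"method": "move_arm", "body": {"plan": [{"tx": 0,"ty": 0,"tz": -2,"wx": 0,"wy": 0,"wz": 0},{"tx": 0,"ty": 0,"tz": -2,"wx": 0,"wy": 0,"wz": 0.097},{"tx": 0,"ty": 0,"tz": -2,"wx": 0,"wy": 0,"wz": 0.097},{"tx": 0,"ty": 0,"tz": 0,"wx": 0,"wy": 0,"wz": 0.097},{"tx": -1.62,"ty": -2.42,"tz": 0,"wx": 0,"wy": 0,"wz": 0},{"tx": -1.62,"ty": -2.42,"tz": 0,"wx": 0,"wy": 0,"wz": 0},{"tx": -1.62,"ty": -2.42,"tz": 0,"wx": 0,"wy": 0,"wz": 0},{"tx": -1.62,"ty": -2.42,"tz": 0,"wx": 0,"wy": 0,"wz": 0},{"tx": -1.62,"ty": -2.42,"tz": 0,"wx": 0,"wy": 0,"wz": 0},{"tx": -1.62,"ty": -2.42,"tz": 0,"wx": 0,"wy": 0,"wz": 0},{"tx": -1.62,"ty": -2.42,"tz": 0,"wx": 0,"wy": 0,"wz": 0},{"tx": 0,"ty": 0,"tz": 0,"wx": 0,"wy": 0,"wz": 0}]}}

```text
time_s: 6.9
ee_pos: [552.2, 67.1, 116.2]
ee_rot: [-179.8, 0.1, 178.2]
force: [0.2, 0.1, -2.9]
gripper_width: 45.8
gripper_force: 35.0
```

>>> {"method": "move_arm", "body": {"plan": [{"tx": 0,"ty": 0,"tz": 1.5,"wx": 0,"wy": 0,"wz": 0},{"tx": 0,"ty": 0,"tz": 1.5,"wx": 0,"wy": 0,"wz": 0},{"tx": 0,"ty": 0,"tz": 1.5,"wx": 0,"wy": 0,"wz": 0},{"tx": 0,"ty": 0,"tz": 1,"wx": 0,"wy": 0,"wz": 0},{"tx": 0,"ty": 0,"tz": 0,"wx": 0,"wy": 0,"wz": 0},{"tx": 0,"ty": 0,"tz": 0,"wx": 0,"wy": 0,"wz": 0}]}}

```text
time_s: 7.4
ee_pos: [549.1, 71.5, 61.3]
ee_rot: [-180.0, -0.1, 178.4]
force: [-0.1, -0.5, -2.9]
gripper_width: 45.7
gripper_force: 35.0
```

```bash
python3 - <<'E'
from h import *
s=env.state(); print(s["ee_pos"],s["ee_rot"],s["gripper_width"],s["gripper_force"],s["force"],s["torque"],s["qpos"])
T=grab_frame("top");S=grab_frame("side")
a=crop(T,290,140,60,70,5); b=crop(S,260,160,80,70,5); cv2.imwrite("pics/g2.png",np.hstack([a,b]))
E
```

```text
[549.14515525  71.50892209  61.33982283] [-1.79982959e+02 -8.87725138e-02  1.78363644e+02] 45.652676898054075 34.967560172080994 [-0.08205423 -0.49779502 -2.86278962] [ 0.09665087 -0.21982771 -0.01340252] [ 6.23245309e+00  2.24956053e+01  1.02354609e+02 -5.75390460e-03
  5.52400558e+01 -8.21279200e+01]
```

View pics/g2.png

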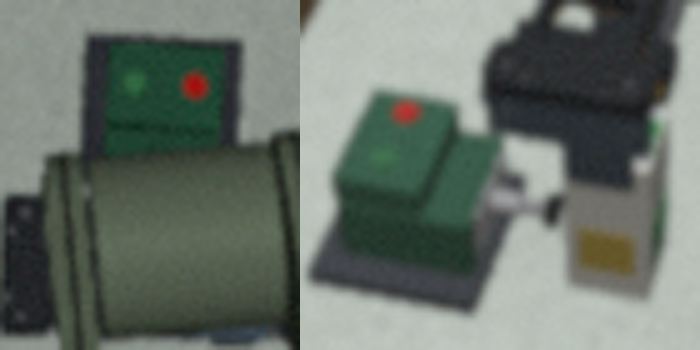

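The side crop shows the box with its red face about 10 mm from the black stud tip, which is at (555,208), square and at pad height. Now I'll approach it.

>>> {"method": "move_arm", "body": {"plan": [{"tx": -0.25,"ty": 0,"tz": 0,"wx": 0,"wy": 0,"wz": 0},{"tx": -0.25,"ty": 0,"tz": 0,"wx": 0,"wy": 0,"wz": 0},{"tx": -0.25,"ty": 0,"tz": 0,"wx": 0,"wy": 0,"wz": 0},{"tx": -0.2,"ty": 0,"tz": 0,"wx": 0,"wy": 0,"wz": 0},{"tx": 0,"ty": 0,"tz": 0,"wx": 0,"wy": 0,"wz": 0},{"tx": 0,"ty": 0,"tz": 0,"wx": 0,"wy": 0,"wz": 0}]}}

```text
time_s: 8.0
ee_pos: [558.6, 71.1, 61.7]
ee_rot: [-180.0, -0.1, 178.3]
force: [-2.2, 1.1, -1.1]
gripper_width: 45.9
gripper_force: 35.0
```

>>> {"method": "move_arm", "body": {"plan": [{"tx": -0.15,"ty": 0,"tz": 0,"wx": 0,"wy": 0,"wz": 0},{"tx": -0.15,"ty": 0,"tz": 0,"wx": 0,"wy": 0,"wz": 0},{"tx": 0,"ty": 0,"tz": 0,"wx": 0,"wy": 0,"wz": 0}]}}

```text
time_s: 8.25
ee_pos: [561.3, 71.0, 61.6]
ee_rot: [-180.0, -0.1, 178.3]
force: [-4.5, -0.6, 1.2]
gripper_width: 45.5
gripper_force: 35.0
```

>>> {"method": "move_arm", "body": {"plan": [{"tx": -0.15,"ty": 0,"tz": 0,"wx": 0,"wy": 0,"wz": 0},{"tx": -0.15,"ty": 0,"tz": 0,"wx": 0,"wy": 0,"wz": 0},{"tx": -0.1,"ty": 0,"tz": 0,"wx": 0,"wy": 0,"wz": 0},{"tx": 0,"ty": 0,"tz": 0,"wx": 0,"wy": 0,"wz": 0},{"tx": 0,"ty": 0,"tz": 0,"wx": 0,"wy": 0,"wz": 0}]}}

```text
time_s: 8.67
ee_pos: [564.3, 70.8, 61.6]
ee_rot: [-180.0, -0.2, 178.3]
force: [-6.6, -0.1, 1.7]
gripper_width: 45.3
gripper_force: 35.0
```

>>> {"method": "move_arm", "body": {"plan": [{"tx": 0,"ty": 0,"tz": 0,"wx": 0,"wy": 0,"wz": 0},{"tx": 0,"ty": 0,"tz": 0,"wx": 0,"wy": 0,"wz": 0},{"tx": 0,"ty": 0,"tz": 0,"wx": 0,"wy": 0,"wz": 0}]}}

```text
time_s: 8.92
ee_pos: [564.3, 70.8, 61.6]
ee_rot: [-180.0, -0.2, 178.3]
force: [-5.7, -0.0, 1.2]
gripper_width: 45.6
gripper_force: 35.0
```

```bash
python3 - <<'E'
from h import *
s=env.state(); print(s["ee_pos"],s["ee_rot"],s["force"],s["torque"])
S=grab_frame("side")
cv2.imwrite("pics/g3.png",crop(S,270,160,70,70,7))
E
```

```text
[564.33164751  70.83374061  61.55412766] [-179.97900054   -0.22624831  178.34821356] [-5.66250108 -0.02160883  1.16348722] [0.08980738 1.25731446 0.02468266]
```

View pics/g3.png

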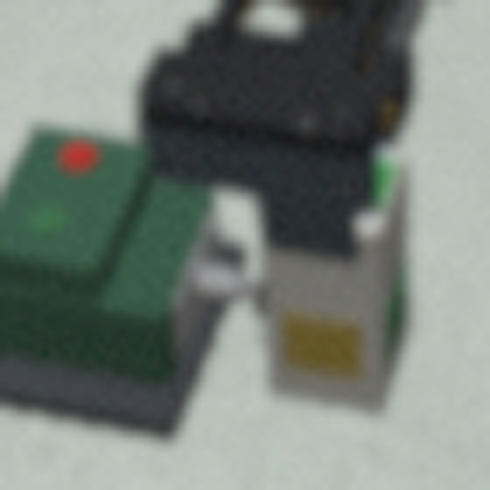

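The side crop shows the red pad against the stud tip at about (257,285), with the stud partly pushed in and the box still upright. I'll grip harder and press a little deeper to be safely past half.

>>> {"method": "move_arm", "body": {"plan": [{"tx": 0,"ty": 0,"tz": 0,"wx": 0,"wy": 0,"wz": 0},{"tx": -0.12,"ty": 0,"tz": 0,"wx": 0,"wy": 0,"wz": 0},{"tx": -0.12,"ty": 0,"tz": 0,"wx": 0,"wy": 0,"wz": 0},{"tx": 0,"ty": 0,"tz": 0,"wx": 0,"wy": 0,"wz": 0},{"tx": 0,"ty": 0,"tz": 0,"wx": 0,"wy": 0,"wz": 0},{"tx": 0,"ty": 0,"tz": 0,"wx": 0,"wy": 0,"wz": 0},{"tx": 0,"ty": 0,"tz": 0,"wx": 0,"wy": 0,"wz": 0},{"tx": 0,"ty": 0,"tz": 0,"wx": 0,"wy": 0,"wz": 0},{"tx": 0,"ty": 0,"tz": 0,"wx": 0,"wy": 0,"wz": 0}], "gripper": 3.5, "force": 55}}

```text
time_s: 9.72
ee_pos: [566.0, 70.8, 61.4]
ee_rot: [-180.0, -0.3, 178.3]
force: [-7.4, 0.9, 1.9]
gripper_width: 45.5
gripper_force: 55.0
```

```bash
cat > tilt.py <<'E'
from h import *
import sys
s=env.state(); print(np.round(s["ee_pos"],1),np.round(s["force"],2),np.round(s["torque"],3))
S=grab_frame("side"); c=S["color"].astype(int)
x,y,w,h=[int(v) for v in sys.argv[1:5]]
# box visible low edge and sides: subpixel via bright/low-sat mask vs pads
H=cv2.cvtColor(S["color"],cv2.COLOR_RGB2HSV)[y:y+h,x:x+w]
for nm,lo,hi in(("yel",16,32),("grn",45,85),("blu",105,130),("red",172,180)):
    m=((H[...,0]>=lo)&(H[...,0]<=hi)&(H[...,1]>90)).astype(np.uint8)
    n,l,st,ce=cv2.connectedComponentsWithStats(m)
    for i in range(1,n):
        if st[i,4]>8: print(nm,st[i].tolist(),(ce[i]+[x,y]).round(1))
E
python3 tilt.py 300 180 45 45
```

```text
[566.   70.8  61.4] [-7.45  0.9   1.9 ] [0.121 1.562 0.013]
yel [10, 25, 11, 9, 70] [314.8 208.8]
grn [22, 4, 3, 4, 10] [322.8 185.3]
```

Red is pressed about 6.7 mm by force and held about 0.6 s. I back off, turn to yellow and approach.

>>> {"method": "move_arm", "body": {"plan": [{"tx": 0.8,"ty": 0,"tz": 0,"wx": 0,"wy": 0,"wz": 0},{"tx": 1.7,"ty": 0,"tz": -0.1,"wx": 0,"wy": 0,"wz": 0},{"tx": 0,"ty": 0,"tz": 0,"wx": 0,"wy": 0,"wz": 0},{"tx": 0,"ty": 0,"tz": 0,"wx": 0,"wy": 0,"wz": 0.121},{"tx": 0,"ty": 0,"tz": 0,"wx": 0,"wy": 0,"wz": 0.121},{"tx": 0,"ty": 0,"tz": 0,"wx": 0,"wy": 0,"wz": 0.121},{"tx": 0,"ty": 0,"tz": 0,"wx": 0,"wy": 0,"wz": 0.121},{"tx": 0,"ty": 0,"tz": 0,"wx": 0,"wy": 0,"wz": 0.121},{"tx": 0,"ty": 0,"tz": 0,"wx": 0,"wy": 0,"wz": 0.121},{"tx": 0,"ty": 0,"tz": 0,"wx": 0,"wy": 0,"wz": 0.121},{"tx": 0,"ty": 0,"tz": 0,"wx": 0,"wy": 0,"wz": 0.121},{"tx": 0,"ty": 0,"tz": 0,"wx": 0,"wy": 0,"wz": 0.121}]}}

```text
time_s: 10.77
ee_pos: [546.0, 71.6, 63.3]
ee_rot: [179.7, 0.1, 115.6]
force: [0.0, 0.0, -2.0]
gripper_width: 45.8
gripper_force: 55.0
```

>>> {"method": "move_arm", "body": {"plan": [{"tx": 0,"ty": 0,"tz": 0,"wx": 0,"wy": 0,"wz": 0.121},{"tx": 0,"ty": 0,"tz": 0,"wx": 0,"wy": 0,"wz": 0.121},{"tx": 0,"ty": 0,"tz": 0,"wx": 0,"wy": 0,"wz": 0.121},{"tx": 0,"ty": 0,"tz": 0,"wx": 0,"wy": 0,"wz": 0.121},{"tx": 0.05,"ty": 0.7,"tz": 0,"wx": 0,"wy": 0,"wz": 0},{"tx": 0,"ty": 0.6,"tz": 0,"wx": 0,"wy": 0,"wz": 0},{"tx": 0,"ty": 0,"tz": 0,"wx": 0,"wy": 0,"wz": 0},{"tx": 0,"ty": 0,"tz": 0,"wx": 0,"wy": 0,"wz": 0},{"tx": 0,"ty": 0,"tz": 0,"wx": 0,"wy": 0,"wz": 0}]}}

```text
time_s: 11.52
ee_pos: [556.4, 71.7, 62.6]
ee_rot: [-180.0, -0.0, 88.3]
force: [-2.7, 0.4, -1.9]
gripper_width: 45.6
gripper_force: 55.0
```

```bash
python3 - <<'E'
from h import *
s=env.state(); print(s["ee_pos"],s["ee_rot"],s["force"],s["torque"])
S=grab_frame("side")
cv2.imwrite("pics/g4.png",crop(S,270,160,70,70,7))
E
```

```text
[556.4089146   71.70177352  62.58093976] [-1.79963921e+02 -3.27449595e-04  8.82851319e+01] [-2.70469402  0.40123014 -1.93566901] [ 0.10598186  0.44164675 -0.01513001]
```

View pics/g4.png

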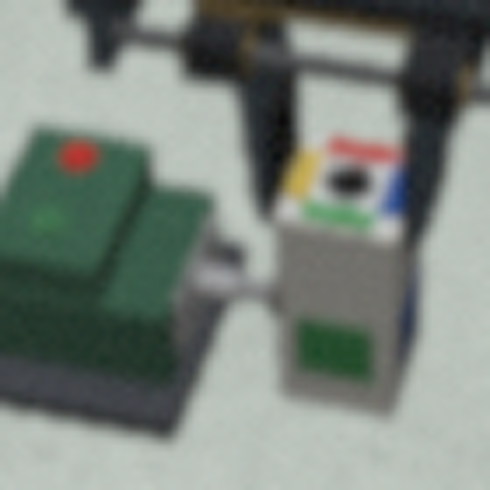

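The side crop shows the box turned: yellow faces the stud tip at about (275,290), green faces the camera, and the box is upright and just touching. Pressing now.

>>> {"method": "move_arm", "body": {"plan": [{"tx": 0,"ty": 0.15,"tz": 0,"wx": 0,"wy": 0,"wz": 0},{"tx": 0,"ty": 0.15,"tz": 0,"wx": 0,"wy": 0,"wz": 0},{"tx": 0,"ty": 0.15,"tz": 0,"wx": 0,"wy": 0,"wz": 0},{"tx": 0,"ty": 0.15,"tz": 0,"wx": 0,"wy": 0,"wz": 0},{"tx": 0,"ty": 0,"tz": 0,"wx": 0,"wy": 0,"wz": 0},{"tx": 0,"ty": 0,"tz": 0,"wx": 0,"wy": 0,"wz": 0},{"tx": 0,"ty": 0,"tz": 0,"wx": 0,"wy": 0,"wz": 0}]}}

```text
time_s: 12.15
ee_pos: [561.0, 71.5, 62.6]
ee_rot: [-179.8, 0.0, 88.2]
force: [-6.0, 1.1, -0.0]
gripper_width: 45.7
gripper_force: 54.9
```

>>> {"method": "move_arm", "body": {"plan": [{"tx": 0,"ty": 0.12,"tz": 0,"wx": 0,"wy": 0,"wz": 0},{"tx": 0,"ty": 0.12,"tz": 0,"wx": 0,"wy": 0,"wz": 0},{"tx": 0,"ty": 0,"tz": 0,"wx": 0,"wy": 0,"wz": 0},{"tx": 0,"ty": 0,"tz": 0,"wx": 0,"wy": 0,"wz": 0},{"tx": 0,"ty": 0,"tz": 0,"wx": 0,"wy": 0,"wz": 0},{"tx": 0,"ty": 0,"tz": 0,"wx": 0,"wy": 0,"wz": 0},{"tx": 0,"ty": 0,"tz": 0,"wx": 0,"wy": 0,"wz": 0},{"tx": 0,"ty": 0,"tz": 0,"wx": 0,"wy": 0,"wz": 0}]}}

```text
time_s: 12.82
ee_pos: [562.7, 71.5, 62.6]
ee_rot: [-179.7, 0.0, 88.2]
force: [-7.5, 1.4, 1.7]
gripper_width: 45.8
gripper_force: 54.9
```

>>> {"method": "move_arm", "body": {"plan": [{"tx": 0,"ty": -0.8,"tz": 0,"wx": 0,"wy": 0,"wz": 0},{"tx": 0,"ty": -1.9,"tz": 0,"wx": 0,"wy": 0,"wz": 0},{"tx": 0,"ty": 0,"tz": 0,"wx": 0,"wy": 0,"wz": 0},{"tx": 0,"ty": 0,"tz": 0,"wx": 0,"wy": 0,"wz": 0.121},{"tx": 0,"ty": 0,"tz": 0,"wx": 0,"wy": 0,"wz": 0.121},{"tx": 0,"ty": 0,"tz": 0,"wx": 0,"wy": 0,"wz": 0.121},{"tx": 0,"ty": 0,"tz": 0,"wx": 0,"wy": 0,"wz": 0.121},{"tx": 0,"ty": 0,"tz": 0,"wx": 0,"wy": 0,"wz": 0.121},{"tx": 0,"ty": 0,"tz": 0,"wx": 0,"wy": 0,"wz": 0.121},{"tx": 0,"ty": 0,"tz": 0,"wx": 0,"wy": 0,"wz": 0.121},{"tx": 0,"ty": 0,"tz": 0,"wx": 0,"wy": 0,"wz": 0.121},{"tx": 0,"ty": 0,"tz": 0,"wx": 0,"wy": 0,"wz": 0.121}]}}

```text
time_s: 13.82
ee_pos: [540.3, 72.1, 63.4]
ee_rot: [179.9, -0.3, 25.5]
force: [0.9, 0.1, -2.3]
gripper_width: 45.5
gripper_force: 55.0
```

>>> {"method": "move_arm", "body": {"plan": [{"tx": 0,"ty": 0,"tz": 0,"wx": 0,"wy": 0,"wz": 0.121},{"tx": 0,"ty": 0,"tz": 0,"wx": 0,"wy": 0,"wz": 0.121},{"tx": 0,"ty": 0,"tz": 0,"wx": 0,"wy": 0,"wz": 0.121},{"tx": 0,"ty": 0,"tz": 0,"wx": 0,"wy": 0,"wz": 0.121},{"tx": 0.7,"ty": 0,"tz": 0,"wx": 0,"wy": 0,"wz": 0},{"tx": 0.6,"ty": 0,"tz": 0,"wx": 0,"wy": 0,"wz": 0},{"tx": 0,"ty": 0,"tz": 0,"wx": 0,"wy": 0,"wz": 0},{"tx": 0,"ty": 0,"tz": 0,"wx": 0,"wy": 0,"wz": 0}]}}

```text
time_s: 14.48
ee_pos: [552.1, 71.7, 62.9]
ee_rot: [180.0, -0.1, -1.8]
force: [0.3, -1.0, -2.4]
gripper_width: 45.5
gripper_force: 55.0
```

>>> {"method": "move_arm", "body": {"plan": [{"tx": 0.15,"ty": 0,"tz": 0,"wx": 0,"wy": 0,"wz": 0},{"tx": 0.15,"ty": 0,"tz": 0,"wx": 0,"wy": 0,"wz": 0},{"tx": 0.1,"ty": 0,"tz": 0,"wx": 0,"wy": 0,"wz": 0},{"tx": 0,"ty": 0,"tz": 0,"wx": 0,"wy": 0,"wz": 0}]}}

```text
time_s: 14.82
ee_pos: [555.2, 71.7, 62.8]
ee_rot: [180.0, -0.0, -1.9]
force: [-0.0, -0.2, -1.4]
gripper_width: 45.3
gripper_force: 55.0
```

>>> {"method": "move_arm", "body": {"plan": [{"tx": 0.15,"ty": 0,"tz": 0,"wx": 0,"wy": 0,"wz": 0},{"tx": 0.15,"ty": 0,"tz": 0,"wx": 0,"wy": 0,"wz": 0},{"tx": 0.1,"ty": 0,"tz": 0,"wx": 0,"wy": 0,"wz": 0},{"tx": 0,"ty": 0,"tz": 0,"wx": 0,"wy": 0,"wz": 0}]}}

```text
time_s: 15.15
ee_pos: [557.9, 71.5, 62.6]
ee_rot: [180.0, 0.1, -1.9]
force: [-4.3, -0.5, 0.2]
gripper_width: 45.6
gripper_force: 55.0
```

```bash
python3 - <<'E'
from h import *
s=env.state(); print(s["ee_pos"],s["ee_rot"],s["force"],s["torque"])
S=grab_frame("side")
cv2.imwrite("pics/g5.png",crop(S,270,160,70,70,7))
E
```

```text
[557.88502056  71.50547378  62.61795953] [ 1.79985416e+02  1.44711094e-01 -1.90148291e+00] [-4.34584282 -0.54852377  0.16982638] [0.10742134 0.88106182 0.00865596]
```

View pics/g5.png

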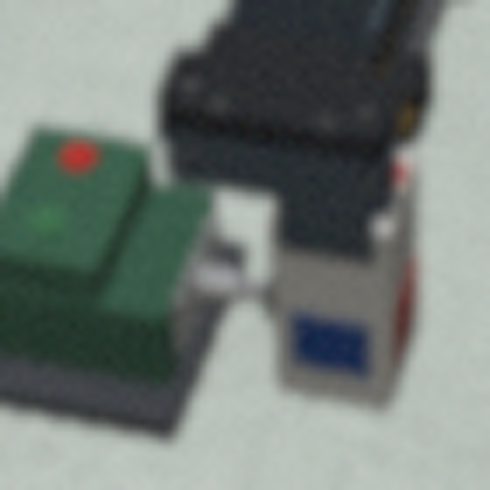

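The side crop shows the green side against the stud at about (272,292), blue facing the camera, and the box upright. Pressing on.

>>> {"method": "move_arm", "body": {"plan": [{"tx": 0.15,"ty": 0,"tz": 0,"wx": 0,"wy": 0,"wz": 0},{"tx": 0.15,"ty": 0,"tz": 0,"wx": 0,"wy": 0,"wz": 0},{"tx": 0.15,"ty": 0,"tz": 0,"wx": 0,"wy": 0,"wz": 0},{"tx": 0,"ty": 0,"tz": 0,"wx": 0,"wy": 0,"wz": 0},{"tx": 0,"ty": 0,"tz": 0,"wx": 0,"wy": 0,"wz": 0}]}}

```text
time_s: 15.62
ee_pos: [561.6, 71.4, 62.6]
ee_rot: [180.0, 0.2, -1.9]
force: [-6.4, 0.5, 2.1]
gripper_width: 45.2
gripper_force: 55.0
```

>>> {"method": "move_arm", "body": {"plan": [{"tx": 0.1,"ty": 0,"tz": 0,"wx": 0,"wy": 0,"wz": 0},{"tx": 0.1,"ty": 0,"tz": 0,"wx": 0,"wy": 0,"wz": 0},{"tx": 0,"ty": 0,"tz": 0,"wx": 0,"wy": 0,"wz": 0},{"tx": 0,"ty": 0,"tz": 0,"wx": 0,"wy": 0,"wz": 0},{"tx": 0,"ty": 0,"tz": 0,"wx": 0,"wy": 0,"wz": 0},{"tx": 0,"ty": 0,"tz": 0,"wx": 0,"wy": 0,"wz": 0},{"tx": 0,"ty": 0,"tz": 0,"wx": 0,"wy": 0,"wz": 0},{"tx": 0,"ty": 0,"tz": 0,"wx": 0,"wy": 0,"wz": 0}]}}

```text
time_s: 16.28
ee_pos: [562.9, 71.3, 62.6]
ee_rot: [180.0, 0.3, -1.9]
force: [-7.0, 0.5, 1.3]
gripper_width: 45.8
gripper_force: 55.0
```

Green is done, at about 7 N and 6.5 mm. I back off, set the box down and open, to regrasp it a quarter turn round because of the wrist range.

>>> {"method": "move_arm", "body": {"plan": [{"tx": -1,"ty": 0,"tz": 0,"wx": 0,"wy": 0,"wz": 0},{"tx": -2,"ty": 0,"tz": 0,"wx": 0,"wy": 0,"wz": 0},{"tx": -1.4,"ty": 0,"tz": 0,"wx": 0,"wy": 0,"wz": 0},{"tx": 0,"ty": 0,"tz": 0,"wx": 0,"wy": 0,"wz": 0},{"tx": 0,"ty": 0,"tz": 0.2,"wx": 0,"wy": 0,"wz": 0},{"tx": 0,"ty": 0,"tz": 0.1,"wx": 0,"wy": 0,"wz": 0},{"tx": 0,"ty": 0,"tz": 0.1,"wx": 0,"wy": 0,"wz": 0},{"tx": 0,"ty": 0,"tz": 0,"wx": 0,"wy": 0,"wz": 0},{"tx": 0,"ty": 0,"tz": 0,"wx": 0,"wy": 0,"wz": 0}]}}

```text
time_s: 17.03
ee_pos: [522.2, 72.7, 58.6]
ee_rot: [180.0, -0.0, -1.9]
force: [0.2, -0.5, -2.5]
gripper_width: 45.8
gripper_force: 55.0
```

>>> {"method": "move_arm", "body": {"plan": [{"tx": 0,"ty": 0,"tz": 0.07,"wx": 0,"wy": 0,"wz": 0},{"tx": 0,"ty": 0,"tz": 0.05,"wx": 0,"wy": 0,"wz": 0},{"tx": 0,"ty": 0,"tz": 0,"wx": 0,"wy": 0,"wz": 0}]}}

```text
time_s: 17.28
ee_pos: [521.7, 72.7, 57.6]
ee_rot: [180.0, -0.0, -1.9]
force: [-0.4, -1.1, -2.1]
gripper_width: 45.4
gripper_force: 55.0
```

>>> {"method": "move_arm", "body": {"plan": [{"tx": 0,"ty": 0,"tz": 0.05,"wx": 0,"wy": 0,"wz": 0},{"tx": 0,"ty": 0,"tz": 0,"wx": 0,"wy": 0,"wz": 0}]}}

```text
time_s: 17.45
ee_pos: [521.7, 72.7, 57.5]
ee_rot: [180.0, -0.0, -1.9]
force: [-0.7, -0.2, -0.1]
gripper_width: 45.6
gripper_force: 55.0
```

Touchdown. I open, turn the fingers a quarter turn back and regrip.

>>> {"method": "move_arm", "body": {"plan": [{"tx": 0,"ty": 0,"tz": 0,"wx": 0,"wy": 0,"wz": 0},{"tx": 0,"ty": 0,"tz": 0,"wx": 0,"wy": 0,"wz": 0},{"tx": 0,"ty": 0,"tz": 0,"wx": 0,"wy": 0,"wz": 0},{"tx": 0,"ty": 0,"tz": 0,"wx": 0,"wy": 0,"wz": 0},{"tx": 0,"ty": 0,"tz": 0,"wx": 0,"wy": 0,"wz": 0},{"tx": 0,"ty": 0,"tz": 0,"wx": 0,"wy": 0,"wz": 0}], "gripper": 9.0}}

```text
time_s: 17.95
ee_pos: [521.5, 72.8, 57.2]
ee_rot: [180.0, -0.0, -1.9]
force: [0.3, -0.4, 0.1]
gripper_width: 82.5
gripper_force: 0.0
```

>>> {"method": "move_arm", "body": {"plan": [{"tx": 0,"ty": 0,"tz": 0,"wx": 0,"wy": 0,"wz": -0.121},{"tx": 0,"ty": 0,"tz": 0,"wx": 0,"wy": 0,"wz": -0.121},{"tx": 0,"ty": 0,"tz": 0,"wx": 0,"wy": 0,"wz": -0.121},{"tx": 0,"ty": 0,"tz": 0,"wx": 0,"wy": 0,"wz": -0.121},{"tx": 0,"ty": 0,"tz": 0,"wx": 0,"wy": 0,"wz": -0.121},{"tx": 0,"ty": 0,"tz": 0,"wx": 0,"wy": 0,"wz": -0.121},{"tx": 0,"ty": 0,"tz": 0,"wx": 0,"wy": 0,"wz": -0.121},{"tx": 0,"ty": 0,"tz": 0,"wx": 0,"wy": 0,"wz": -0.121},{"tx": 0,"ty": 0,"tz": 0,"wx": 0,"wy": 0,"wz": -0.121},{"tx": 0,"ty": 0,"tz": 0,"wx": 0,"wy": 0,"wz": -0.121},{"tx": 0,"ty": 0,"tz": 0,"wx": 0,"wy": 0,"wz": -0.121},{"tx": 0,"ty": 0,"tz": 0,"wx": 0,"wy": 0,"wz": -0.121}]}}

```text
time_s: 18.95
ee_pos: [521.5, 72.8, 57.1]
ee_rot: [180.0, 0.0, 81.6]
force: [0.3, 0.5, -0.0]
gripper_width: 90.0
gripper_force: 0.0
```

>>> {"method": "move_arm", "body": {"plan": [{"tx": 0,"ty": 0,"tz": 0,"wx": 0,"wy": 0,"wz": -0.119},{"tx": 0,"ty": 0,"tz": 0,"wx": 0,"wy": 0,"wz": 0},{"tx": 0,"ty": 0,"tz": 0,"wx": 0,"wy": 0,"wz": 0}]}}

```text
time_s: 19.2
ee_pos: [521.5, 72.8, 57.1]
ee_rot: [180.0, 0.0, 87.9]
force: [0.2, 0.1, 0.7]
gripper_width: 90.3
gripper_force: 0.0
```

>>> {"method": "move_arm", "body": {"plan": [{"tx": 0,"ty": 0,"tz": 0,"wx": 0,"wy": 0,"wz": 0},{"tx": 0,"ty": 0,"tz": 0,"wx": 0,"wy": 0,"wz": 0},{"tx": 0,"ty": 0,"tz": 0,"wx": 0,"wy": 0,"wz": 0},{"tx": 0,"ty": 0,"tz": 0,"wx": 0,"wy": 0,"wz": 0},{"tx": 0,"ty": 0,"tz": 0,"wx": 0,"wy": 0,"wz": 0},{"tx": 0,"ty": 0,"tz": 0,"wx": 0,"wy": 0,"wz": 0},{"tx": 0,"ty": 0,"tz": 0,"wx": 0,"wy": 0,"wz": 0}], "gripper": 3.5, "force": 55}}

```text
time_s: 19.78
ee_pos: [521.7, 72.7, 57.2]
ee_rot: [180.0, 0.0, 88.1]
force: [0.7, -0.2, 0.8]
gripper_width: 46.0
gripper_force: 0.4
```

>>> {"method": "move_arm", "body": {"plan": [{"tx": 0,"ty": 0,"tz": 0,"wx": 0,"wy": 0,"wz": 0},{"tx": 0,"ty": 0,"tz": 0,"wx": 0,"wy": 0,"wz": 0},{"tx": 0,"ty": 0,"tz": -0.55,"wx": 0,"wy": 0,"wz": 0},{"tx": 0,"ty": 0,"tz": 0,"wx": 0,"wy": 0,"wz": 0.121},{"tx": 0,"ty": 0,"tz": 0,"wx": 0,"wy": 0,"wz": 0.121},{"tx": 0,"ty": 0,"tz": 0,"wx": 0,"wy": 0,"wz": 0.121},{"tx": 0,"ty": 0,"tz": 0,"wx": 0,"wy": 0,"wz": 0.121},{"tx": 0,"ty": 0,"tz": 0,"wx": 0,"wy": 0,"wz": 0.121},{"tx": 0,"ty": 0,"tz": 0,"wx": 0,"wy": 0,"wz": 0.121},{"tx": 0,"ty": 0,"tz": 0,"wx": 0,"wy": 0,"wz": 0.121},{"tx": 0,"ty": 0,"tz": 0,"wx": 0,"wy": 0,"wz": 0.121},{"tx": 0,"ty": 0,"tz": 0,"wx": 0,"wy": 0,"wz": 0.121}]}}

```text
time_s: 20.78
ee_pos: [520.9, 72.7, 62.5]
ee_rot: [-180.0, 0.1, 25.4]
force: [0.0, -0.1, -2.2]
gripper_width: 45.5
gripper_force: 55.0
```

>>> {"method": "move_arm", "body": {"plan": [{"tx": 0,"ty": 0,"tz": 0,"wx": 0,"wy": 0,"wz": 0.121},{"tx": 0,"ty": 0,"tz": 0,"wx": 0,"wy": 0,"wz": 0.121},{"tx": 0,"ty": 0,"tz": 0,"wx": 0,"wy": 0,"wz": 0.121},{"tx": 0,"ty": 0,"tz": 0,"wx": 0,"wy": 0,"wz": 0.121},{"tx": 1.5,"ty": 0,"tz": 0,"wx": 0,"wy": 0,"wz": 0},{"tx": 1,"ty": 0,"tz": 0,"wx": 0,"wy": 0,"wz": 0},{"tx": 0.4,"ty": 0,"tz": 0,"wx": 0,"wy": 0,"wz": 0},{"tx": 0,"ty": 0,"tz": 0,"wx": 0,"wy": 0,"wz": 0},{"tx": 0,"ty": 0,"tz": 0,"wx": 0,"wy": 0,"wz": 0}]}}

```text
time_s: 21.53
ee_pos: [549.9, 71.7, 62.3]
ee_rot: [180.0, 0.1, -2.0]
force: [-0.3, -0.4, -1.7]
gripper_width: 45.6
gripper_force: 55.0
```

>>> {"method": "move_arm", "body": {"plan": [{"tx": 0.15,"ty": 0,"tz": 0,"wx": 0,"wy": 0,"wz": 0},{"tx": 0.15,"ty": 0,"tz": 0,"wx": 0,"wy": 0,"wz": 0},{"tx": 0.15,"ty": 0,"tz": 0,"wx": 0,"wy": 0,"wz": 0},{"tx": 0,"ty": 0,"tz": 0,"wx": 0,"wy": 0,"wz": 0},{"tx": 0,"ty": 0,"tz": 0,"wx": 0,"wy": 0,"wz": 0}]}}

```text
time_s: 21.95
ee_pos: [554.9, 71.6, 62.7]
ee_rot: [180.0, -0.0, -2.0]
force: [-0.0, 0.1, -2.7]
gripper_width: 45.3
gripper_force: 55.0
```

```bash
python3 - <<'E'
from h import *
s=env.state(); print(s["ee_pos"],s["ee_rot"],s["force"],s["torque"])
S=grab_frame("side")
cv2.imwrite("pics/g6.png",crop(S,270,160,70,70,7))
E
python3 tilt.py 300 180 45 45
```

```text
[554.93517103  71.55739451  62.67431406] [ 1.79992970e+02 -1.02103344e-03 -2.01415630e+00] [-0.00469401  0.08928697 -2.70569347] [ 0.09573765 -0.00809761  0.00989954]
[554.8  71.6  62.6] [ 0.24 -0.04 -2.56] [-0.018 -0.036 -0.008]
yel [27, 4, 3, 4, 10] [327.8 185.3]
```

Blue faces the stud: the yellow and green bars sit where expected by the masks. Pressing it.

>>> {"method": "move_arm", "body": {"plan": [{"tx": 0.15,"ty": 0,"tz": 0,"wx": 0,"wy": 0,"wz": 0},{"tx": 0.15,"ty": 0,"tz": 0,"wx": 0,"wy": 0,"wz": 0},{"tx": 0.15,"ty": 0,"tz": 0,"wx": 0,"wy": 0,"wz": 0},{"tx": 0.15,"ty": 0,"tz": 0,"wx": 0,"wy": 0,"wz": 0},{"tx": 0,"ty": 0,"tz": 0,"wx": 0,"wy": 0,"wz": 0},{"tx": 0,"ty": 0,"tz": 0,"wx": 0,"wy": 0,"wz": 0}]}}

```text
time_s: 22.55
ee_pos: [560.0, 71.4, 62.4]
ee_rot: [180.0, 0.1, -2.0]
force: [-3.3, 0.3, -0.3]
gripper_width: 45.9
gripper_force: 55.0
```

>>> {"method": "move_arm", "body": {"plan": [{"tx": 0.15,"ty": 0,"tz": 0,"wx": 0,"wy": 0,"wz": 0},{"tx": 0.15,"ty": 0,"tz": 0,"wx": 0,"wy": 0,"wz": 0},{"tx": 0.15,"ty": 0,"tz": 0,"wx": 0,"wy": 0,"wz": 0},{"tx": 0.1,"ty": 0,"tz": 0,"wx": 0,"wy": 0,"wz": 0},{"tx": 0,"ty": 0,"tz": 0,"wx": 0,"wy": 0,"wz": 0},{"tx": 0,"ty": 0,"tz": 0,"wx": 0,"wy": 0,"wz": 0},{"tx": 0,"ty": 0,"tz": 0,"wx": 0,"wy": 0,"wz": 0}]}}

```text
time_s: 23.13
ee_pos: [564.5, 71.2, 62.4]
ee_rot: [180.0, 0.3, -2.0]
force: [-6.6, 0.7, 2.5]
gripper_width: 45.4
gripper_force: 55.0
```

>>> {"method": "move_arm", "body": {"plan": [{"tx": 0.1,"ty": 0,"tz": 0,"wx": 0,"wy": 0,"wz": 0},{"tx": 0.1,"ty": 0,"tz": 0,"wx": 0,"wy": 0,"wz": 0},{"tx": 0,"ty": 0,"tz": 0,"wx": 0,"wy": 0,"wz": 0},{"tx": 0,"ty": 0,"tz": 0,"wx": 0,"wy": 0,"wz": 0},{"tx": 0,"ty": 0,"tz": 0,"wx": 0,"wy": 0,"wz": 0},{"tx": 0,"ty": 0,"tz": 0,"wx": 0,"wy": 0,"wz": 0},{"tx": 0,"ty": 0,"tz": 0,"wx": 0,"wy": 0,"wz": 0},{"tx": 0,"ty": 0,"tz": 0,"wx": 0,"wy": 0,"wz": 0}]}}

```text
time_s: 23.8
ee_pos: [565.8, 71.2, 62.3]
ee_rot: [180.0, 0.3, -2.0]
force: [-7.7, 0.4, 2.7]
gripper_width: 45.6
gripper_force: 55.0
```

```bash
python3 - <<'E'
from h import *
T=grab_frame("top");S=grab_frame("side")
def grid(im,x0,y0,s,step=10):
    for k in range(0,400,step):
        if k*s<im.shape[1]: cv2.line(im,(int(k*s),0),(int(k*s),5),(0,0,255),1)
        if k*s<im.shape[0]: cv2.line(im,(0,int(k*s)),(5,int(k*s)),(0,0,255),1)
    return im
a=grid(crop(T,410,172,76,96,5.2),0,0,5.2)[:499]; b=grid(crop(S,325,72,92,84,4.2),0,0,4.2)
b=cv2.copyMakeBorder(b,0,499-b.shape[0],0,0,cv2.BORDER_CONSTANT)
im=np.hstack([a,b]); print(im.shape,a.shape); cv2.imwrite("pics/c1.png",im)
E
```

```text
(499, 781, 3) (499, 395, 3)
```

View pics/c1.png

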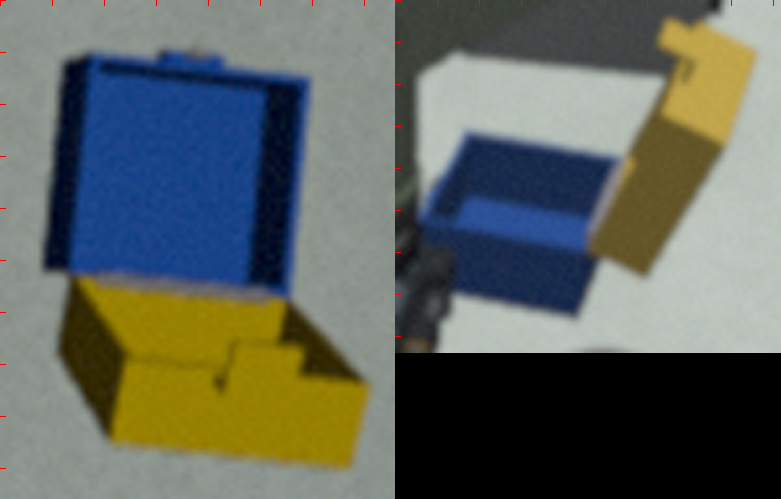

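>>> {"method": "move_arm", "body": {"plan": [{"tx": -1,"ty": 0,"tz": 0,"wx": 0,"wy": 0,"wz": 0},{"tx": -2,"ty": 0,"tz": 0,"wx": 0,"wy": 0,"wz": 0},{"tx": 0,"ty": 0,"tz": -2,"wx": 0,"wy": 0,"wz": 0},{"tx": 0,"ty": 0,"tz": -2.5,"wx": 0,"wy": 0,"wz": 0},{"tx": 0,"ty": 0,"tz": -2.5,"wx": 0,"wy": 0,"wz": 0},{"tx": 0,"ty": 0,"tz": -2,"wx": 0,"wy": 0,"wz": 0}]}}

```text
time_s: 24.4
ee_pos: [540.7, 72.2, 154.9]
ee_rot: [-180.0, -0.4, -2.0]
force: [0.4, 0.0, -2.4]
gripper_width: 45.2
gripper_force: 55.0
```

The top crop shows the rim corners at (92,54), (310,78), (290,298) and (70,275). The side crop shows the case rim from (467,133) to (620,158) with the lid standing open. I'll turn these into the case pose.

```bash
python3 - <<'E'
from h import *
T=grab_frame("top");S=grab_frame("side")
def q(x,y,s,ox,oy): return (x+.5)/s-.5+ox,(y+.5)/s-.5+oy
a=np.array([plane(T,*q(x,y,5.2,410,172),65) for x,y in((92,54),(310,78),(290,298),(70,275))])
b=np.array([plane(S,*q(x,y,4.2,325,72),65) for x,y in((72,133),(225,158),(195,247),(25,222))])
for n,p in(("top",a),("side",b)):
    print(n,p.round(0).tolist(),"c",p.mean(0).round(1),"lens",[round(float(np.linalg.norm(p[i]-p[(i+1)%4]))) for i in range(4)])
print("catch",plane(T,*q(192,62,5.2,410,172),58).round(1))
p=a; print("yaw", [np.degrees(np.arctan2(*(d[[1,0]]))).round(1) for d in (p[0]-p[3],p[1]-p[2])],[np.degrees(np.arctan2(-d[0],d[1])).round(1) for d in (p[0]-p[1],p[3]-p[2])])
s=env.state();print(s["ee_pos"],s["qpos"])
E
```

```text
top [[596.0, -248.0, 65.0], [583.0, -376.0, 65.0], [455.0, -364.0, 65.0], [468.0, -235.0, 65.0]] c [ 525.7 -305.8   65. ] lens [129, 129, 129, 129]
side [[584.0, -377.0, 65.0], [459.0, -366.0, 65.0], [466.0, -244.0, 65.0], [596.0, -249.0, 65.0]] c [ 526.2 -308.8   65. ] lens [126, 122, 130, 129]
catch [ 592.7 -309.2   58. ]
yaw [np.float64(-5.8), np.float64(-5.6)] [np.float64(-5.7), np.float64(-5.5)]
[542.65820537  72.45655789 156.61007196] [ 6.42152062e+00  1.64831751e+01  9.62573087e+01 -3.23763938e-02
  6.65408417e+01  9.84494346e+01]
```

>>> {"method": "move_arm", "body": {"plan": [{"tx": -0.03,"ty": 2.5,"tz": 0,"wx": 0,"wy": 0,"wz": 0},{"tx": -0.03,"ty": 3.7,"tz": 0,"wx": 0,"wy": 0,"wz": 0},{"tx": -0.03,"ty": 3.7,"tz": 0,"wx": 0,"wy": 0,"wz": 0},{"tx": -0.03,"ty": 3.7,"tz": 0,"wx": 0,"wy": 0,"wz": 0},{"tx": -0.03,"ty": 3.7,"tz": 0,"wx": 0,"wy": 0,"wz": 0},{"tx": -0.03,"ty": 3.7,"tz": 0,"wx": 0,"wy": 0,"wz": 0},{"tx": -0.03,"ty": 3.7,"tz": 0,"wx": 0,"wy": 0,"wz": 0},{"tx": -0.03,"ty": 3.7,"tz": 0,"wx": 0,"wy": 0,"wz": 0},{"tx": -0.03,"ty": 3.6,"tz": 0,"wx": 0,"wy": 0,"wz": 0},{"tx": -0.03,"ty": 3,"tz": 0,"wx": 0,"wy": 0,"wz": 0},{"tx": -0.04,"ty": 2,"tz": 0,"wx": 0,"wy": 0,"wz": 0},{"tx": 0,"ty": 1,"tz": 0,"wx": 0,"wy": 0,"wz": 0.064}]}}

```text
time_s: 25.5
ee_pos: [521.3, -310.9, 150.6]
ee_rot: [179.9, 0.0, -5.9]
force: [-0.2, 0.3, -1.9]
gripper_width: 45.7
gripper_force: 55.0
```

>>> {"method": "move_arm", "body": {"plan": [{"tx": 0,"ty": 0,"tz": 0,"wx": 0,"wy": 0,"wz": 0},{"tx": 0,"ty": 0,"tz": 0,"wx": 0,"wy": 0,"wz": 0}]}}

```text
time_s: 25.67
ee_pos: [521.4, -307.5, 151.0]
ee_rot: [-179.9, 0.1, -5.7]
force: [0.6, 0.4, -1.3]
gripper_width: 45.5
gripper_force: 55.0
```

>>> {"method": "move_arm", "body": {"plan": [{"tx": 0.5,"ty": 0,"tz": 0,"wx": 0,"wy": 0,"wz": 0},{"tx": 0,"ty": 0,"tz": 1.5,"wx": 0,"wy": 0,"wz": 0},{"tx": 0,"ty": 0,"tz": 1.5,"wx": 0,"wy": 0,"wz": 0},{"tx": 0,"ty": 0,"tz": 1.5,"wx": 0,"wy": 0,"wz": 0},{"tx": 0,"ty": 0,"tz": 1.5,"wx": 0,"wy": 0,"wz": 0},{"tx": 0,"ty": 0,"tz": 1.5,"wx": 0,"wy": 0,"wz": 0},{"tx": 0,"ty": 0,"tz": 0.7,"wx": 0,"wy": 0,"wz": 0},{"tx": 0,"ty": 0,"tz": 0.3,"wx": 0,"wy": 0,"wz": 0},{"tx": 0,"ty": 0,"tz": 0,"wx": 0,"wy": 0,"wz": 0},{"tx": 0,"ty": 0,"tz": 0,"wx": 0,"wy": 0,"wz": 0}]}}

```text
time_s: 26.5
ee_pos: [527.4, -307.9, 68.3]
ee_rot: [180.0, -0.1, -5.6]
force: [0.5, -0.4, -1.8]
gripper_width: 45.6
gripper_force: 55.0
```

>>> {"method": "move_arm", "body": {"plan": [{"tx": 0,"ty": 0,"tz": 0.1,"wx": 0,"wy": 0,"wz": 0},{"tx": 0,"ty": 0,"tz": 0.05,"wx": 0,"wy": 0,"wz": 0},{"tx": 0,"ty": 0,"tz": 0,"wx": 0,"wy": 0,"wz": 0}]}}

```text
time_s: 26.75
ee_pos: [527.0, -308.2, 66.7]
ee_rot: [180.0, -0.1, -5.7]
force: [-0.6, -0.6, -2.6]
gripper_width: 45.3
gripper_force: 55.0
```

>>> {"method": "move_arm", "body": {"plan": [{"tx": 0,"ty": 0,"tz": 0.15,"wx": 0,"wy": 0,"wz": 0},{"tx": 0,"ty": 0,"tz": 0.1,"wx": 0,"wy": 0,"wz": 0},{"tx": 0,"ty": 0,"tz": 0.1,"wx": 0,"wy": 0,"wz": 0},{"tx": 0,"ty": 0,"tz": 0,"wx": 0,"wy": 0,"wz": 0},{"tx": 0,"ty": 0,"tz": 0,"wx": 0,"wy": 0,"wz": 0}]}}

```text
time_s: 27.17
ee_pos: [526.6, -308.0, 62.5]
ee_rot: [-180.0, 0.0, -5.7]
force: [-0.4, -0.0, -2.2]
gripper_width: 45.4
gripper_force: 55.0
```

>>> {"method": "move_arm", "body": {"plan": [{"tx": 0,"ty": 0,"tz": 0.06,"wx": 0,"wy": 0,"wz": 0},{"tx": 0,"ty": 0,"tz": 0,"wx": 0,"wy": 0,"wz": 0},{"tx": 0,"ty": 0,"tz": 0,"wx": 0,"wy": 0,"wz": 0}]}}

```text
time_s: 27.42
ee_pos: [526.8, -308.1, 62.2]
ee_rot: [180.0, -0.0, -5.7]
force: [0.6, 0.1, -1.6]
gripper_width: 45.6
gripper_force: 55.0
```

>>> {"method": "move_arm", "body": {"plan": [{"tx": 0,"ty": 0,"tz": 0.05,"wx": 0,"wy": 0,"wz": 0},{"tx": 0,"ty": 0,"tz": 0,"wx": 0,"wy": 0,"wz": 0},{"tx": 0,"ty": 0,"tz": 0,"wx": 0,"wy": 0,"wz": 0}]}}

```text
time_s: 27.67
ee_pos: [526.9, -308.1, 62.2]
ee_rot: [180.0, -0.0, -5.7]
force: [-0.5, 0.4, 4.0]
gripper_width: 45.6
gripper_force: 55.0
```

Touchdown on the case floor. I release, then rise.

>>> {"method": "move_arm", "body": {"plan": [{"tx": 0,"ty": 0,"tz": 0,"wx": 0,"wy": 0,"wz": 0},{"tx": 0,"ty": 0,"tz": 0,"wx": 0,"wy": 0,"wz": 0},{"tx": 0,"ty": 0,"tz": 0,"wx": 0,"wy": 0,"wz": 0},{"tx": 0,"ty": 0,"tz": 0,"wx": 0,"wy": 0,"wz": 0},{"tx": 0,"ty": 0,"tz": 0,"wx": 0,"wy": 0,"wz": 0}], "gripper": 6.6}}

```text
time_s: 28.08
ee_pos: [526.6, -308.0, 61.4]
ee_rot: [180.0, 0.0, -5.7]
force: [0.0, -0.3, 0.5]
gripper_width: 65.8
gripper_force: 0.0
```

>>> {"method": "move_arm", "body": {"plan": [{"tx": 0,"ty": 0,"tz": -0.8,"wx": 0,"wy": 0,"wz": 0},{"tx": 0,"ty": 0,"tz": -1.5,"wx": 0,"wy": 0,"wz": 0},{"tx": 0,"ty": 0,"tz": -2.5,"wx": 0,"wy": 0,"wz": 0},{"tx": 0,"ty": 0,"tz": -3.5,"wx": 0,"wy": 0,"wz": 0},{"tx": 0,"ty": 0,"tz": -3.5,"wx": 0,"wy": 0,"wz": 0},{"tx": 0,"ty": 0,"tz": -3.5,"wx": 0,"wy": 0,"wz": 0},{"tx": 0,"ty": 0,"tz": -2.5,"wx": 0,"wy": 0,"wz": 0},{"tx": 0,"ty": 0,"tz": -1,"wx": 0,"wy": 0,"wz": 0},{"tx": 0,"ty": 0,"tz": 0,"wx": 0,"wy": 0,"wz": 0}]}}

```text
time_s: 28.83
ee_pos: [527.8, -308.7, 252.8]
ee_rot: [179.8, -0.3, -5.7]
force: [-0.2, -0.2, -0.6]
gripper_width: 66.2
gripper_force: 0.0
```

```bash
python3 - <<'E'
from h import *
s=env.state(); print(s["ee_pos"],s["ee_rot"],s["qpos"],s["gripper_width"])
S=grab_frame("side");T=grab_frame("top")
# lid: side view top outer corners at yellow; box top bars in the case
H=cv2.cvtColor(S["color"],cv2.COLOR_RGB2HSV); m=((H[...,0]>=15)&(H[...,0]<=32)&(H[...,1]>110)&(H[...,2]>60)).astype(np.uint8)
m[:, :325]=0;m[:,417:]=0;m[160:]=0
y,x=np.nonzero(m);print("yellow side bbox",x.min(),x.max(),y.min(),y.max(),len(x))
a=crop(S,325,60,92,100,4.2); b=crop(T,410,165,80,105,4); h=420
cv2.imwrite("pics/c2.png",np.hstack([a[:h],b[:h]]))
for z in (100,105): print(proj(S,(527,-308,z)).round(1),proj(T,(527,-308,z)).round(1))
E
```

```text
[ 527.82531986 -308.66220772  252.77108177] [179.8404406   -0.32439967  -5.68230203] [-3.13941375e+01  1.96142595e+01  7.77210223e+01 -3.05036360e-03
  8.23032145e+01  6.42890152e+01] 66.18246540101066
yellow side bbox 325 409 1 135 1010
[355.7 107.3] [450.9 204.7]
[355.8 105.9] [451.5 204.6]
```

The box is released. I close the fingers and go over and behind the lid to push it forward.

>>> {"method": "move_arm", "body": {"plan": [{"tx": -2,"ty": 0,"tz": 0,"wx": 0,"wy": 0,"wz": 0},{"tx": -3.5,"ty": 0,"tz": 0,"wx": 0,"wy": 0,"wz": 0},{"tx": -3.5,"ty": 0,"tz": 0,"wx": 0,"wy": 0,"wz": 0},{"tx": -3.5,"ty": 0,"tz": 0,"wx": 0,"wy": 0,"wz": 0},{"tx": -3.5,"ty": 0,"tz": 0,"wx": 0,"wy": 0,"wz": 0},{"tx": -2,"ty": 0,"tz": 0,"wx": 0,"wy": 0,"wz": 0},{"tx": 0,"ty": 0,"tz": 0,"wx": 0,"wy": 0,"wz": 0},{"tx": 0,"ty": 0,"tz": 0,"wx": 0,"wy": 0,"wz": 0}], "gripper": 0, "force": 20}}

```text
time_s: 29.6
ee_pos: [346.5, -289.5, 248.0]
ee_rot: [-179.9, 0.1, -5.8]
force: [0.1, 0.9, 0.3]
gripper_width: 15.8
gripper_force: 0.0
```

```bash
python3 - <<'E'
from h import *
s=env.state(); print(s["ee_pos"],s["ee_rot"],s["gripper_width"],s["force"])
S=grab_frame("side");T=grab_frame("top")
def comps(f,w,tag):
    x,y,ww,h=w; H=cv2.cvtColor(f["color"],cv2.COLOR_RGB2HSV)[y:y+h,x:x+ww]
    for nm,lo,hi in(("yel",16,32),("grn",45,85),("red",170,180),("red",0,8)):
        m=((H[...,0]>=lo)&(H[...,0]<=hi)&(H[...,1]>90)&(H[...,2]>60)).astype(np.uint8)
        n,l,st,ce=cv2.connectedComponentsWithStats(m)
        for i in range(1,n):
            if st[i,4]>4:
                u,v=ce[i]+[x,y]; print(tag,nm,st[i,4],round(u,1),round(v,1),plane(f,u,v,105).round(1))
comps(S,(335,90,40,40),"side"); comps(T,(435,190,32,30),"top")
H=cv2.cvtColor(S["color"],cv2.COLOR_RGB2HSV); m=((H[...,0]>=15)&(H[...,0]<=32)&(H[...,1]>110)&(H[...,2]>60)).astype(np.uint8)
m[:, :375]=0;m[:,417:]=0;m[160:]=0;m[:70]=0
y,x=np.nonzero(m);print("lid side bbox",x.min(),x.max(),y.min(),y.max(),len(x))
E
```

```text
[ 346.46152389 -289.54019786  247.99981822] [-1.79898917e+02  1.13886660e-01 -5.75923297e+00] 15.791478272062433 [0.11695755 0.8600447  0.28851372]
side yel 5 361.4 105.8 [ 509.5 -312.4  105. ]
side yel 8 373.4 127.9 [ 457.1 -202.4  105. ]
side red 8 353.1 125.4 [ 517.8 -202.5  105. ]
side red 7 355.1 107.7 [ 527.2 -297.5  105. ]
side red 17 353.6 123.8 [ 517.8 -210.6  105. ]
top yel 24 451.5 211.0 [ 508.4 -307.8  105. ]
top grn 27 458.2 205.2 [ 525.4 -327.8  105. ]
top red 23 446.0 204.7 [ 526.8 -291.6  105. ]
lid side bbox 375 409 76 135 980
```

The box stands upright in the case with its top bars centred near (526,-309). I lower behind the lid and push.

>>> {"method": "move_arm", "body": {"plan": [{"tx": 0,"ty": 0,"tz": 2,"wx": 0,"wy": 0,"wz": 0},{"tx": 0,"ty": 0,"tz": 3,"wx": 0,"wy": 0,"wz": 0},{"tx": 0,"ty": 0,"tz": 3,"wx": 0,"wy": 0,"wz": 0},{"tx": 0,"ty": 0,"tz": 1.8,"wx": 0,"wy": 0,"wz": 0},{"tx": 0,"ty": 0,"tz": 0,"wx": 0,"wy": 0,"wz": 0},{"tx": 0.5,"ty": 0,"tz": 0,"wx": 0,"wy": 0,"wz": 0},{"tx": 0.8,"ty": 0,"tz": 0,"wx": 0,"wy": 0,"wz": 0},{"tx": 0.8,"ty": 0,"tz": 0,"wx": 0,"wy": 0,"wz": 0},{"tx": 0.8,"ty": 0,"tz": 0,"wx": 0,"wy": 0,"wz": 0},{"tx": 0.8,"ty": 0,"tz": 0,"wx": 0,"wy": 0,"wz": 0}]}}

```text
time_s: 30.53
ee_pos: [386.2, -294.4, 152.5]
ee_rot: [179.9, -0.1, -5.7]
force: [0.6, -0.2, 0.0]
gripper_width: 0.8
gripper_force: 0.0
```

>>> {"method": "move_arm", "body": {"plan": [{"tx": 0.8,"ty": 0,"tz": 0,"wx": 0,"wy": 0,"wz": 0},{"tx": 0.8,"ty": 0,"tz": 0,"wx": 0,"wy": 0,"wz": 0},{"tx": 0.8,"ty": 0,"tz": 0,"wx": 0,"wy": 0,"wz": 0},{"tx": 0.8,"ty": 0,"tz": 0,"wx": 0,"wy": 0,"wz": 0},{"tx": 0.8,"ty": 0,"tz": 0,"wx": 0,"wy": 0,"wz": 0},{"tx": 0.8,"ty": 0,"tz": 0,"wx": 0,"wy": 0,"wz": 0},{"tx": 0,"ty": 0,"tz": 0,"wx": 0,"wy": 0,"wz": 0}]}}

```text
time_s: 31.12
ee_pos: [433.8, -299.5, 164.5]
ee_rot: [179.7, -0.4, -5.6]
force: [-18.6, 11.0, 65.0]
gripper_width: 0.5
gripper_force: 32.3
```

```bash
cat > lid.py <<'E'
from h import *
s=env.state(); print(np.round(s["ee_pos"],1),np.round(s["force"],1),s["time_s"])
for n,(x,y,w,h) in(("side",(325,70,92,90)),("top",(405,165,85,110))):
    f=grab_frame(n); H=cv2.cvtColor(f["color"],cv2.COLOR_RGB2HSV)[y:y+h,x:x+w]
    m=((H[...,0]>=15)&(H[...,0]<=32)&(H[...,1]>110)&(H[...,2]>60))
    v,u=np.nonzero(m); print(n,"lid yellow bbox",u.min()+x,u.max()+x,v.min()+y,v.max()+y,len(u))
E
python3 lid.py
```

```text
[ 433.8 -299.5  164.5] [-18.6  11.   65. ] 31.1167
side lid yellow bbox 361 397 73 132 1036
top lid yellow bbox 434 469 210 253 226
```

The contact force is unexpectedly high, so I need a look before moving.

```bash
python3 - <<'E'
from h import *
S=grab_frame("side");T=grab_frame("top")
a=crop(S,330,10,100,140,3.5); b=crop(T,390,165,110,125,3.5)
h=490;b=cv2.copyMakeBorder(b,0,h-b.shape[0],0,0,cv2.BORDER_CONSTANT)
cv2.imwrite("pics/c3.png",np.hstack([a[:h],b]))
s=env.state(); print({k:np.round(v,2).tolist() for k,v in s.items()})
E
```

```text
{'time_s': 31.32, 'qpos': [-35.86, 14.39, 98.08, -0.13, 67.07, 59.83], 'qvel': [-0.18, -0.07, 0.11, 0.05, -0.11, 0.04], 'effort': [0.89, -2.42, -9.87, 0.92, -7.54, -0.04], 'ee_pos': [432.32, -299.32, 164.08], 'ee_rot': [179.66, -0.33, -5.64], 'force': [-18.45, 10.16, 64.3], 'torque': [2.13, 4.02, -0.06], 'gripper_force': 31.88, 'gripper_width': 0.47}
```

View pics/c3.png

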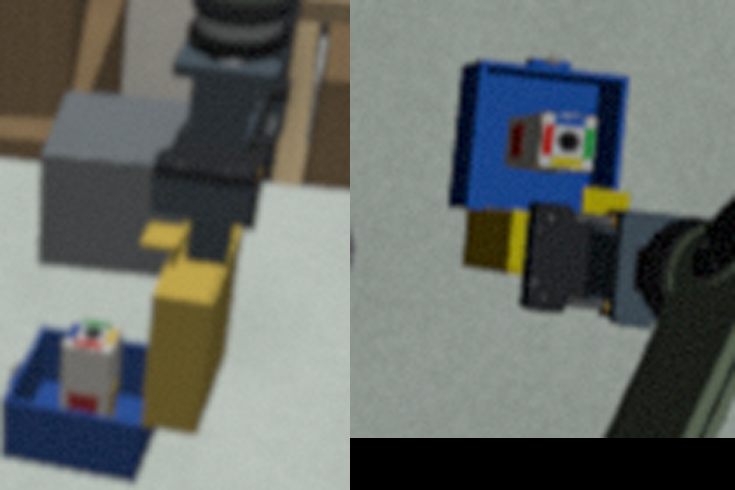

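The crops show the box upright and centred in the case, with the lid about vertical and the fingers at its upper edge. I'll compare lid corners for several angles with the picture, where the near-side wall corners are at (155,295), (218,300), (195,430) and (148,425).

```bash
python3 - <<'E'
from h import *
S=grab_frame("side"); c=np.array([526,-307.5,0]); y=np.radians(-5.65); ex=np.array([np.cos(y),np.sin(y),0]); ey=np.array([-np.sin(y),np.cos(y),0]); ez=np.array([0,0,1.])
hinge=c-65*ex+65*ez
def pic(p): u,v=proj(S,p); return np.round([(u+.5-330)*3.5,(v+.5-10)*3.5]).astype(int).tolist()
for th in (1.8,1.6,1.5,1.4,1.2):
    r=np.cos(th)*ex+np.sin(th)*ez; n=-np.sin(th)*ex+np.cos(th)*ez
    P=lambda a,h,w: pic(hinge+a*r+h*n+w*ey)
    print(th,"near wall hinge,hinge-out,front-out,front",P(0,0,65),P(0,50,65),P(130,50,65),P(130,0,65),"far front/out",P(130,0,-65),P(130,50,-65))
p=env.state()["ee_pos"]
for d in(0,40,79): print("tool",d,pic(p+[0,0,d]),pic(p+[16,0,d]),pic(p-[16,0,-d]))
E
```

```text
1.8 near wall hinge,hinge-out,front-out,front [142, 428] [195, 448] [249, 329] [191, 307] far front/out [222, 231] [276, 251]
1.6 near wall hinge,hinge-out,front-out,front [142, 428] [198, 439] [221, 310] [161, 298] far front/out [194, 223] [250, 233]
1.5 near wall hinge,hinge-out,front-out,front [142, 428] [198, 435] [206, 302] [145, 296] far front/out [179, 221] [236, 226]
1.4 near wall hinge,hinge-out,front-out,front [142, 428] [198, 430] [190, 295] [129, 295] far front/out [165, 221] [221, 220]
1.2 near wall hinge,hinge-out,front-out,front [142, 428] [197, 420] [157, 287] [99, 298] far front/out [136, 224] [190, 212]
tool 0 [203, 296] [185, 294] [222, 298]
tool 40 [209, 253] [190, 251] [228, 255]
tool 79 [215, 209] [195, 208] [234, 211]
```

>>> {"method": "move_arm", "body": {"plan": [{"tx": 0,"ty": 0,"tz": -0.5,"wx": 0,"wy": 0,"wz": 0},{"tx": 0,"ty": 0,"tz": -0.5,"wx": 0,"wy": 0,"wz": 0},{"tx": 0,"ty": 0,"tz": -0.5,"wx": 0,"wy": 0,"wz": 0},{"tx": 0,"ty": 0,"tz": 0,"wx": 0,"wy": 0,"wz": 0}]}}

```text
time_s: 31.7
ee_pos: [433.0, -298.9, 167.6]
ee_rot: [179.9, -0.1, -5.7]
force: [-0.2, 0.3, 0.0]
gripper_width: 0.5
gripper_force: 0.2
```

```bash
python3 lid.py
```

```text
[ 433.  -298.9  167.6] [-0.2  0.3  0. ] 31.7
side lid yellow bbox 361 399 73 132 1003
top lid yellow bbox 423 469 210 253 199
```

>>> {"method": "move_arm", "body": {"plan": [{"tx": 0,"ty": 0,"tz": -1,"wx": 0,"wy": 0,"wz": 0},{"tx": 0,"ty": 0,"tz": -1,"wx": 0,"wy": 0,"wz": 0},{"tx": 0,"ty": 0,"tz": -1,"wx": 0,"wy": 0,"wz": 0},{"tx": 0,"ty": 0,"tz": -1,"wx": 0,"wy": 0,"wz": 0},{"tx": 0,"ty": 0,"tz": -1.5,"wx": 0,"wy": 0,"wz": 0},{"tx": 0,"ty": 0,"tz": -1,"wx": 0,"wy": 0,"wz": 0}]}}

```text
time_s: 32.3
ee_pos: [432.8, -299.0, 233.7]
ee_rot: [179.9, -0.1, -5.7]
force: [-0.3, -0.1, 0.1]
gripper_width: 0.4
gripper_force: 0.0
```

```bash
cat > ang.py <<'E'
# lid angle from the near (+y) wall's front corners: leftmost/topmost features of the dark near wall in the side view
from h import *
s=env.state(); print(np.round(s["ee_pos"],1),np.round(s["force"],1),s["time_s"])
S=grab_frame("side"); H=cv2.cvtColor(S["color"],cv2.COLOR_RGB2HSV)
m=((H[...,0]>=15)&(H[...,0]<=34)&(H[...,1]>100)&(H[...,2]>60)).astype(np.uint8); m[:, :325]=0; m[:,430:]=0; m[160:]=0; m[:50]=0
for V in(0,):
    n,l,st,ce=cv2.connectedComponentsWithStats(m)
    for i in range(1,n):
        if st[i,4]>30: 
            print(st[i].tolist(),ce[i].round(1)); c,_=cv2.findContours((l==i).astype(np.uint8),0,2); k=max(c,key=cv2.contourArea); print(cv2.approxPolyDP(cv2.convexHull(k),1.8,True)[:,0].tolist())
c=np.array([526,-307.5,0]); y=np.radians(-5.65); ex=np.array([np.cos(y),np.sin(y),0]); ey=np.array([-np.sin(y),np.cos(y),0]); ez=np.array([0,0,1.]); hinge=c-65*ex+65*ez
for th in (1.8,1.6,1.4,1.2,1.0,.8,.5,.1,0):
    r=np.cos(th)*ex+np.sin(th)*ez; n=-np.sin(th)*ex+np.cos(th)*ez
    print(th,[proj(S,hinge+a*r+h*n+w*ey).round(0).astype(int).tolist() for a,h,w in((0,50,65),(130,50,65),(130,0,65),(130,0,-65),(130,50,-65))])
E
python3 ang.py
```

```text
[ 432.8 -299.   233.7] [-0.3 -0.1  0.1] 32.3
[417, 50, 13, 12, 81] [423.7  56.2]
[[429, 53], [429, 61], [417, 60], [419, 52], [425, 50]]
[372, 76, 37, 60, 1003] [390.8 104.4]
[[396, 76], [407, 82], [408, 87], [402, 104], [385, 134], [382, 135], [373, 132], [372, 129], [388, 76]]
1.8 [[385, 138], [401, 103], [384, 97], [393, 75], [408, 81]]
1.6 [[386, 135], [393, 98], [375, 95], [385, 73], [401, 76]]
1.4 [[386, 132], [384, 94], [366, 94], [377, 73], [393, 72]]
1.2 [[386, 130], [374, 92], [358, 95], [368, 73], [384, 70]]
1.0 [[385, 127], [365, 91], [350, 97], [361, 76], [375, 70]]
0.8 [[383, 124], [355, 92], [343, 101], [354, 80], [366, 71]]
0.5 [[379, 121], [343, 97], [335, 108], [347, 87], [355, 76]]
0.1 [[373, 118], [332, 108], [331, 121], [342, 100], [344, 87]]
0 [[372, 118], [330, 111], [330, 124], [342, 103], [342, 90]]
```

The lid fell back to its 1.8 rad rest. The fingertip had ridden onto an edge high on the lid, so I'll retreat and push lower (z≈128) and off-centre, slowly.

>>> {"method": "move_arm", "body": {"plan": [{"tx": -2,"ty": 0,"tz": -0.5,"wx": 0,"wy": 0,"wz": 0},{"tx": -3.5,"ty": 0,"tz": 0,"wx": 0,"wy": 0,"wz": 0},{"tx": -3.2,"ty": -1.5,"tz": 0,"wx": 0,"wy": 0,"wz": 0},{"tx": -1,"ty": -2,"tz": 0,"wx": 0,"wy": 0,"wz": 0},{"tx": 0,"ty": 0,"tz": 2,"wx": 0,"wy": 0,"wz": 0},{"tx": 0,"ty": 0,"tz": 3.5,"wx": 0,"wy": 0,"wz": 0},{"tx": 0,"ty": 0,"tz": 3,"wx": 0,"wy": 0,"wz": 0},{"tx": 0,"ty": 0,"tz": 2.5,"wx": 0,"wy": 0,"wz": 0},{"tx": 0,"ty": 0,"tz": 0,"wx": 0,"wy": 0,"wz": 0},{"tx": 0,"ty": 0,"tz": 0,"wx": 0,"wy": 0,"wz": 0}]}}

```text
time_s: 33.18
ee_pos: [338.7, -253.8, 126.3]
ee_rot: [-179.9, 0.1, -5.7]
force: [-0.2, -0.2, -0.9]
gripper_width: 0.2
gripper_force: 0.0
```

>>> {"method": "move_arm", "body": {"plan": [{"tx": 0.4,"ty": 0,"tz": 0,"wx": 0,"wy": 0,"wz": 0},{"tx": 0.5,"ty": 0,"tz": 0,"wx": 0,"wy": 0,"wz": 0},{"tx": 0.5,"ty": 0,"tz": 0,"wx": 0,"wy": 0,"wz": 0},{"tx": 0.5,"ty": 0,"tz": 0,"wx": 0,"wy": 0,"wz": 0},{"tx": 0.5,"ty": 0,"tz": 0,"wx": 0,"wy": 0,"wz": 0},{"tx": 0.5,"ty": 0,"tz": 0,"wx": 0,"wy": 0,"wz": 0},{"tx": 0.5,"ty": 0,"tz": 0,"wx": 0,"wy": 0,"wz": 0},{"tx": 0,"ty": 0,"tz": 0,"wx": 0,"wy": 0,"wz": 0}]}}

```text
time_s: 33.85
ee_pos: [374.2, -257.7, 126.6]
ee_rot: [180.0, -0.1, -5.7]
force: [-0.6, 0.2, 0.5]
gripper_width: 0.6
gripper_force: 0.3
```

```bash
python3 ang.py | head -6
```

```text
[ 374.2 -257.7  126.6] [-0.6  0.2  0.5] 33.85
[372, 74, 30, 61, 821] [386.2 105.8]
[[384, 74], [394, 76], [401, 97], [385, 133], [382, 134], [372, 131], [380, 80]]
1.8 [[385, 138], [401, 103], [384, 97], [393, 75], [408, 81]]
1.6 [[386, 135], [393, 98], [375, 95], [385, 73], [401, 76]]
1.4 [[386, 132], [384, 94], [366, 94], [377, 73], [393, 72]]
```

>>> {"method": "move_arm", "body": {"plan": [{"tx": 0.4,"ty": 0,"tz": 0,"wx": 0,"wy": 0,"wz": 0},{"tx": 0.4,"ty": 0,"tz": 0,"wx": 0,"wy": 0,"wz": 0},{"tx": 0.4,"ty": 0,"tz": 0,"wx": 0,"wy": 0,"wz": 0},{"tx": 0.4,"ty": 0,"tz": 0,"wx": 0,"wy": 0,"wz": 0}]}}

```text
time_s: 34.23
ee_pos: [389.4, -259.2, 126.6]
ee_rot: [180.0, -0.0, -5.7]
force: [-1.6, -0.7, 1.3]
gripper_width: 0.6
gripper_force: 0.7
```

```bash
python3 ang.py | head -4
```

```text
[ 389.4 -259.2  126.6] [-1.6 -0.7  1.3] 34.2333
[326, 50, 14, 4, 33] [332.3  51.2]
[[339, 51], [338, 53], [326, 52], [326, 50]]
[426, 50, 4, 12, 32] [427.5  55.1]
```

>>> {"method": "move_arm", "body": {"plan": [{"tx": 0.4,"ty": 0,"tz": 0,"wx": 0,"wy": 0,"wz": 0},{"tx": 0.4,"ty": 0,"tz": 0,"wx": 0,"wy": 0,"wz": 0},{"tx": 0.4,"ty": 0,"tz": 0,"wx": 0,"wy": 0,"wz": 0},{"tx": 0.4,"ty": 0,"tz": 0,"wx": 0,"wy": 0,"wz": 0}]}}

```text
time_s: 34.62
ee_pos: [405.0, -260.7, 126.6]
ee_rot: [180.0, 0.0, -5.7]
force: [-1.2, 1.2, 1.3]
gripper_width: 0.6
gripper_force: 1.1
```

```bash
sed -i 's/m\[:50\]=0/m[:66]=0/' ang.py; python3 ang.py
```

```text
[ 405.  -260.7  126.6] [-1.2  1.2  1.3] 34.6167
[367, 72, 27, 60, 943] [379.6 104.2]
[[383, 72], [393, 105], [385, 131], [372, 131], [367, 77], [370, 73]]
1.8 [[385, 138], [401, 103], [384, 97], [393, 75], [408, 81]]
1.6 [[386, 135], [393, 98], [375, 95], [385, 73], [401, 76]]
1.4 [[386, 132], [384, 94], [366, 94], [377, 73], [393, 72]]
1.2 [[386, 130], [374, 92], [358, 95], [368, 73], [384, 70]]
1.0 [[385, 127], [365, 91], [350, 97], [361, 76], [375, 70]]
0.8 [[383, 124], [355, 92], [343, 101], [354, 80], [366, 71]]
0.5 [[379, 121], [343, 97], [335, 108], [347, 87], [355, 76]]
0.1 [[373, 118], [332, 108], [331, 121], [342, 100], [344, 87]]
0 [[372, 118], [330, 111], [330, 124], [342, 103], [342, 90]]
```

The lid follows the fingers with about 1 N. I continue past the balance point.

>>> {"method": "move_arm", "body": {"plan": [{"tx": 0.4,"ty": 0,"tz": 0,"wx": 0,"wy": 0,"wz": 0},{"tx": 0.4,"ty": 0,"tz": 0,"wx": 0,"wy": 0,"wz": 0},{"tx": 0.4,"ty": 0,"tz": 0,"wx": 0,"wy": 0,"wz": 0},{"tx": 0.4,"ty": 0,"tz": 0,"wx": 0,"wy": 0,"wz": 0},{"tx": 0.4,"ty": 0,"tz": 0,"wx": 0,"wy": 0,"wz": 0},{"tx": 0.4,"ty": 0,"tz": 0,"wx": 0,"wy": 0,"wz": 0}]}}

```text
time_s: 35.17
ee_pos: [429.3, -263.2, 126.6]
ee_rot: [180.0, -0.0, -5.7]
force: [-1.6, -0.6, 2.3]
gripper_width: 0.5
gripper_force: 0.8
```

```bash
python3 ang.py | head -3
```

```text
[ 429.3 -263.2  126.6] [-1.6 -0.6  2.3] 35.1667
[354, 72, 39, 59, 1105] [373.2 103. ]
[[370, 72], [373, 73], [392, 105], [385, 126], [373, 130], [361, 107], [354, 82], [357, 76]]
```

>>> {"method": "move_arm", "body": {"plan": [{"tx": 0.4,"ty": 0,"tz": 0,"wx": 0,"wy": 0,"wz": 0},{"tx": 0.4,"ty": 0,"tz": 0,"wx": 0,"wy": 0,"wz": 0},{"tx": 0.4,"ty": 0,"tz": 0,"wx": 0,"wy": 0,"wz": 0},{"tx": 0.4,"ty": 0,"tz": -0.2,"wx": 0,"wy": 0,"wz": 0},{"tx": 0,"ty": 0,"tz": 0,"wx": 0,"wy": 0,"wz": 0},{"tx": 0,"ty": 0,"tz": 0,"wx": 0,"wy": 0,"wz": 0},{"tx": 0,"ty": 0,"tz": 0,"wx": 0,"wy": 0,"wz": 0},{"tx": 0,"ty": 0,"tz": 0,"wx": 0,"wy": 0,"wz": 0}]}}

```text
time_s: 35.88
ee_pos: [444.4, -264.5, 128.5]
ee_rot: [-180.0, 0.0, -5.7]
force: [-0.3, -0.2, 1.2]
gripper_width: 0.5
gripper_force: 0.0
```

```bash
python3 ang.py | head -3
```

```text
[ 444.4 -264.5  128.5] [-0.3 -0.2  1.2] 35.8833
[346, 74, 46, 57, 1225] [368.8 102.8]
[[366, 74], [391, 104], [383, 125], [372, 130], [363, 120], [346, 85], [348, 80]]
```

The lid is past balance and falling. I raise and move above the press point.

>>> {"method": "move_arm", "body": {"plan": [{"tx": 0,"ty": 0,"tz": -1.5,"wx": 0,"wy": 0,"wz": 0},{"tx": 0,"ty": 0,"tz": -3,"wx": 0,"wy": 0,"wz": 0},{"tx": 0,"ty": 0,"tz": -3,"wx": 0,"wy": 0,"wz": 0},{"tx": 0,"ty": 0,"tz": -1.5,"wx": 0,"wy": 0,"wz": 0},{"tx": 0,"ty": 0,"tz": 0,"wx": 0,"wy": 0,"wz": 0},{"tx": 2.2,"ty": 0.6,"tz": 0,"wx": 0,"wy": 0,"wz": 0},{"tx": 2.2,"ty": 0.6,"tz": 0,"wx": 0,"wy": 0,"wz": 0},{"tx": 2.2,"ty": 0.6,"tz": 0,"wx": 0,"wy": 0,"wz": 0},{"tx": 2.2,"ty": 0.6,"tz": 0,"wx": 0,"wy": 0,"wz": 0},{"tx": 2.2,"ty": 0.6,"tz": 0,"wx": 0,"wy": 0,"wz": 0},{"tx": 2.1,"ty": 0.5,"tz": 0,"wx": 0,"wy": 0,"wz": 0},{"tx": 0,"ty": 0,"tz": 0,"wx": 0,"wy": 0,"wz": 0}]}}

```text
time_s: 36.93
ee_pos: [574.0, -313.2, 215.6]
ee_rot: [-180.0, 0.0, -5.7]
force: [0.0, 0.3, -0.1]
gripper_width: 0.0
gripper_force: 0.0
```

```bash
python3 ang.py | head -3
```

```text
[ 574.  -313.2  215.6] [ 0.   0.3 -0.1] 36.9333
[339, 74, 49, 56, 1595] [363.5 101.6]
[[358, 74], [387, 99], [380, 120], [372, 129], [362, 124], [340, 104], [339, 91]]
```

>>> {"method": "move_arm", "body": {"plan": [{"tx": -0.2,"ty": 0,"tz": 0,"wx": 0,"wy": 0,"wz": 0},{"tx": 0,"ty": 0,"tz": 0,"wx": 0,"wy": 0,"wz": 0},{"tx": 0,"ty": 0,"tz": 0,"wx": 0,"wy": 0,"wz": 0},{"tx": 0,"ty": 0,"tz": 0,"wx": 0,"wy": 0,"wz": 0},{"tx": 0,"ty": 0,"tz": 0,"wx": 0,"wy": 0,"wz": 0},{"tx": 0,"ty": 0,"tz": 0,"wx": 0,"wy": 0,"wz": 0},{"tx": 0,"ty": 0,"tz": 0,"wx": 0,"wy": 0,"wz": 0},{"tx": 0,"ty": 0,"tz": 0,"wx": 0,"wy": 0,"wz": 0},{"tx": 0,"ty": 0,"tz": 0,"wx": 0,"wy": 0,"wz": 0},{"tx": 0,"ty": 0,"tz": 0,"wx": 0,"wy": 0,"wz": 0},{"tx": 0,"ty": 0,"tz": 0,"wx": 0,"wy": 0,"wz": 0},{"tx": 0,"ty": 0,"tz": 0,"wx": 0,"wy": 0,"wz": 0}]}}

```text
time_s: 37.98
ee_pos: [569.5, -312.2, 218.5]
ee_rot: [180.0, 0.0, -5.7]
force: [0.4, -0.3, 0.4]
gripper_width: 0.6
gripper_force: 0.0
```

>>> {"method": "move_arm", "body": {"plan": [{"tx": 0,"ty": 0,"tz": 1,"wx": 0,"wy": 0,"wz": 0},{"tx": 0,"ty": 0,"tz": 1,"wx": 0,"wy": 0,"wz": 0},{"tx": 0,"ty": 0,"tz": 1,"wx": 0,"wy": 0,"wz": 0},{"tx": 0,"ty": 0,"tz": 1,"wx": 0,"wy": 0,"wz": 0},{"tx": 0,"ty": 0,"tz": 1,"wx": 0,"wy": 0,"wz": 0},{"tx": 0,"ty": 0,"tz": 1,"wx": 0,"wy": 0,"wz": 0},{"tx": 0,"ty": 0,"tz": 1,"wx": 0,"wy": 0,"wz": 0},{"tx": 0,"ty": 0,"tz": 0,"wx": 0,"wy": 0,"wz": 0},{"tx": 0,"ty": 0,"tz": 0,"wx": 0,"wy": 0,"wz": 0},{"tx": 0,"ty": 0,"tz": 0,"wx": 0,"wy": 0,"wz": 0}]}}

```text
time_s: 38.82
ee_pos: [569.8, -312.4, 148.9]
ee_rot: [180.0, -0.0, -5.7]
force: [0.3, -0.0, -0.3]
gripper_width: 0.5
gripper_force: 0.0
```

```bash
python3 ang.py | head -3;
```

```text
[ 569.8 -312.4  148.9] [ 0.3 -0.  -0.3] 38.8167
[331, 89, 50, 42, 1455] [355.4 108.8]
[[343, 89], [380, 97], [369, 130], [332, 120], [332, 107]]
```

The lid is ajar at about 0.1 rad. Now I press it.

>>> {"method": "move_arm", "body": {"plan": [{"tx": 0,"ty": 0,"tz": 0.7,"wx": 0,"wy": 0,"wz": 0},{"tx": 0,"ty": 0,"tz": 0.6,"wx": 0,"wy": 0,"wz": 0},{"tx": 0,"ty": 0,"tz": 0.4,"wx": 0,"wy": 0,"wz": 0},{"tx": 0,"ty": 0,"tz": 0.3,"wx": 0,"wy": 0,"wz": 0},{"tx": 0,"ty": 0,"tz": 0.3,"wx": 0,"wy": 0,"wz": 0},{"tx": 0,"ty": 0,"tz": 0,"wx": 0,"wy": 0,"wz": 0}]}}

```text
time_s: 39.37
ee_pos: [569.1, -312.0, 124.7]
ee_rot: [-180.0, 0.1, -5.7]
force: [0.2, 0.4, 0.2]
gripper_width: 0.7
gripper_force: 0.0
```

>>> {"method": "move_arm", "body": {"plan": [{"tx": 0,"ty": 0,"tz": 0.2,"wx": 0,"wy": 0,"wz": 0},{"tx": 0,"ty": 0,"tz": 0.2,"wx": 0,"wy": 0,"wz": 0},{"tx": 0,"ty": 0,"tz": 0.2,"wx": 0,"wy": 0,"wz": 0},{"tx": 0,"ty": 0,"tz": 0,"wx": 0,"wy": 0,"wz": 0}]}}

```text
time_s: 39.7
ee_pos: [569.3, -312.1, 119.1]
ee_rot: [-180.0, 0.0, -5.7]
force: [0.6, -0.1, -0.8]
gripper_width: 0.6
gripper_force: 0.0
```

>>> {"method": "move_arm", "body": {"plan": [{"tx": 0,"ty": 0,"tz": 0.2,"wx": 0,"wy": 0,"wz": 0},{"tx": 0,"ty": 0,"tz": 0.1,"wx": 0,"wy": 0,"wz": 0},{"tx": 0,"ty": 0,"tz": 0.1,"wx": 0,"wy": 0,"wz": 0},{"tx": 0,"ty": 0,"tz": 0,"wx": 0,"wy": 0,"wz": 0}]}}

```text
time_s: 40.03
ee_pos: [569.4, -312.2, 115.3]
ee_rot: [-180.0, 0.0, -5.7]
force: [-0.3, 0.2, -0.1]
gripper_width: 0.2
gripper_force: 0.0
```

```bash
python3 ang.py; python3 lid.py
```

```text
[ 569.4 -312.2  115.3] [-0.3  0.2 -0.1] 40.0333
[331, 90, 50, 41, 1435] [355.5 109. ]
[[341, 92], [352, 90], [380, 97], [369, 130], [332, 120], [331, 109]]
1.8 [[385, 138], [401, 103], [384, 97], [393, 75], [408, 81]]
1.6 [[386, 135], [393, 98], [375, 95], [385, 73], [401, 76]]
1.4 [[386, 132], [384, 94], [366, 94], [377, 73], [393, 72]]
1.2 [[386, 130], [374, 92], [358, 95], [368, 73], [384, 70]]
1.0 [[385, 127], [365, 91], [350, 97], [361, 76], [375, 70]]
0.8 [[383, 124], [355, 92], [343, 101], [354, 80], [366, 71]]
0.5 [[379, 121], [343, 97], [335, 108], [347, 87], [355, 76]]
0.1 [[373, 118], [332, 108], [331, 121], [342, 100], [344, 87]]
0 [[372, 118], [330, 111], [330, 124], [342, 103], [342, 90]]
[ 569.4 -312.2  115.4] [ 0.  -0.3 -0.5] 40.0833
side lid yellow bbox 331 380 90 130 1416
top lid yellow bbox 427 471 182 229 1285
```

>>> {"method": "move_arm", "body": {"plan": [{"tx": 0,"ty": 0,"tz": 0.15,"wx": 0,"wy": 0,"wz": 0},{"tx": 0,"ty": 0,"tz": 0.1,"wx": 0,"wy": 0,"wz": 0},{"tx": 0,"ty": 0,"tz": 0,"wx": 0,"wy": 0,"wz": 0},{"tx": 0,"ty": 0,"tz": 0,"wx": 0,"wy": 0,"wz": 0}]}}

```text
time_s: 40.52
ee_pos: [569.4, -312.2, 113.0]
ee_rot: [180.0, 0.0, -5.7]
force: [0.7, 0.6, 0.5]
gripper_width: 0.4
gripper_force: 0.0
```

```bash
python3 ang.py|head -3; python3 lid.py
```

```text
[ 569.4 -312.2  113. ] [0.7 0.6 0.5] 40.5167
[331, 90, 50, 41, 1431] [355.6 109.1]
[[341, 93], [352, 90], [380, 97], [369, 130], [332, 120], [331, 109]]
[ 569.4 -312.2  113. ] [0.3 0.1 1.2] 40.5667
side lid yellow bbox 331 380 90 130 1413
top lid yellow bbox 427 471 182 229 1269
```

There is no contact at the lid's middle, where the first push also slipped through. I'll raise and press 32 mm to the side near the front, where the lid is known solid.

>>> {"method": "move_arm", "body": {"plan": [{"tx": 0,"ty": 0,"tz": -1,"wx": 0,"wy": 0,"wz": 0},{"tx": 0,"ty": 0,"tz": -2,"wx": 0,"wy": 0,"wz": 0},{"tx": 0,"ty": 0,"tz": -1,"wx": 0,"wy": 0,"wz": 0},{"tx": 0,"ty": -1.6,"tz": 0,"wx": 0,"wy": 0,"wz": 0},{"tx": 0,"ty": -1.6,"tz": 0,"wx": 0,"wy": 0,"wz": 0},{"tx": 0,"ty": 0,"tz": 0,"wx": 0,"wy": 0,"wz": 0},{"tx": 0,"ty": 0,"tz": 0.8,"wx": 0,"wy": 0,"wz": 0},{"tx": 0,"ty": 0,"tz": 0.8,"wx": 0,"wy": 0,"wz": 0},{"tx": 0,"ty": 0,"tz": 0.5,"wx": 0,"wy": 0,"wz": 0},{"tx": 0,"ty": 0,"tz": 0.3,"wx": 0,"wy": 0,"wz": 0},{"tx": 0,"ty": 0,"tz": 0.2,"wx": 0,"wy": 0,"wz": 0},{"tx": 0,"ty": 0,"tz": 0,"wx": 0,"wy": 0,"wz": 0}]}}

```text
time_s: 41.67
ee_pos: [572.2, -280.5, 126.1]
ee_rot: [-180.0, 0.1, -5.7]
force: [0.6, 0.2, 0.2]
gripper_width: 0.6
gripper_force: 0.0
```

```bash
python3 ang.py|head -3
```

```text
[ 572.2 -280.5  126.1] [0.6 0.2 0.2] 41.6667
[331, 89, 50, 42, 1434] [355.6 109. ]
[[347, 89], [380, 97], [369, 130], [332, 120], [331, 109], [340, 94]]
```

>>> {"method": "move_arm", "body": {"plan": [{"tx": 0,"ty": 0,"tz": 0.2,"wx": 0,"wy": 0,"wz": 0},{"tx": 0,"ty": 0,"tz": 0.2,"wx": 0,"wy": 0,"wz": 0},{"tx": 0,"ty": 0,"tz": 0.1,"wx": 0,"wy": 0,"wz": 0},{"tx": 0,"ty": 0,"tz": 0,"wx": 0,"wy": 0,"wz": 0}]}}

```text
time_s: 42.05
ee_pos: [572.5, -280.4, 121.8]
ee_rot: [-180.0, 0.0, -5.7]
force: [-0.5, -0.3, -0.3]
gripper_width: 0.3
gripper_force: 0.0
```

>>> {"method": "move_arm", "body": {"plan": [{"tx": 0,"ty": 0,"tz": 0.2,"wx": 0,"wy": 0,"wz": 0},{"tx": 0,"ty": 0,"tz": 0.1,"wx": 0,"wy": 0,"wz": 0},{"tx": 0,"ty": 0,"tz": 0,"wx": 0,"wy": 0,"wz": 0}]}}

```text
time_s: 42.3
ee_pos: [572.5, -280.3, 118.8]
ee_rot: [-180.0, 0.0, -5.7]
force: [0.2, 0.8, -0.0]
gripper_width: 0.6
gripper_force: 0.0
```

```bash
python3 ang.py|head -3; python3 - <<'E'
from h import *
# is the fingertip in front of/behind the lid? sample colours along the finger axis in both views
p=env.state()["ee_pos"]
for n in("side","top"):
    f=grab_frame(n)
    for d in(-10,0,5,10,20,30,45,60):
        u,v=proj(f,p+[0,0,d]).round().astype(int); print(n,d,u,v,f["color"][v,u].tolist())
E
```

```text
[ 572.5 -280.3  118.8] [ 0.2  0.8 -0. ] 42.3
[331, 89, 50, 42, 1418] [355.7 109.1]
[[347, 89], [380, 97], [369, 130], [332, 120], [331, 109], [339, 96]]
side -10 340 108 [194, 168, 76]
side 0 340 105 [195, 169, 77]
side 5 340 104 [196, 171, 78]
side 10 340 102 [192, 168, 76]
side 20 340 100 [193, 167, 76]
side 30 340 97 [154, 135, 66]
side 45 341 92 [39, 44, 48]
side 60 341 88 [37, 43, 47]
top -10 443 189 [27, 30, 31]
top 0 444 189 [16, 18, 20]
top 5 444 189 [16, 18, 20]
top 10 445 188 [13, 20, 20]
top 20 446 188 [15, 17, 18]
top 30 447 188 [11, 19, 23]
top 45 449 188 [9, 14, 20]
top 60 451 187 [45, 55, 64]
```

The side-view colours show that the fingers visibly end about 31 mm above the reported TCP. That means I am still about 24 mm above the lid, and it explains the earlier events. I go back to mid-width and press lower.

>>> {"method": "move_arm", "body": {"plan": [{"tx": 0,"ty": 1.6,"tz": 0,"wx": 0,"wy": 0,"wz": 0},{"tx": 0,"ty": 1.6,"tz": 0,"wx": 0,"wy": 0,"wz": 0},{"tx": 0,"ty": 0,"tz": 0.5,"wx": 0,"wy": 0,"wz": 0},{"tx": 0,"ty": 0,"tz": 0.4,"wx": 0,"wy": 0,"wz": 0},{"tx": 0,"ty": 0,"tz": 0.3,"wx": 0,"wy": 0,"wz": 0},{"tx": 0,"ty": 0,"tz": 0.2,"wx": 0,"wy": 0,"wz": 0},{"tx": 0,"ty": 0,"tz": 0,"wx": 0,"wy": 0,"wz": 0},{"tx": 0,"ty": 0,"tz": 0,"wx": 0,"wy": 0,"wz": 0}]}}

```text
time_s: 43.12
ee_pos: [569.4, -311.8, 104.9]
ee_rot: [-180.0, 0.0, -5.7]
force: [-0.2, -0.2, 1.0]
gripper_width: 0.0
gripper_force: 0.0
```

>>> {"method": "move_arm", "body": {"plan": [{"tx": 0,"ty": 0,"tz": 0.2,"wx": 0,"wy": 0,"wz": 0},{"tx": 0,"ty": 0,"tz": 0.2,"wx": 0,"wy": 0,"wz": 0},{"tx": 0,"ty": 0,"tz": 0.2,"wx": 0,"wy": 0,"wz": 0},{"tx": 0,"ty": 0,"tz": 0,"wx": 0,"wy": 0,"wz": 0}]}}

```text
time_s: 43.45
ee_pos: [569.2, -312.0, 98.6]
ee_rot: [-180.0, 0.0, -5.7]
force: [-0.5, 0.4, 0.3]
gripper_width: 0.3
gripper_force: 0.0
```

>>> {"method": "move_arm", "body": {"plan": [{"tx": 0,"ty": 0,"tz": 0.2,"wx": 0,"wy": 0,"wz": 0},{"tx": 0,"ty": 0,"tz": 0.2,"wx": 0,"wy": 0,"wz": 0},{"tx": 0,"ty": 0,"tz": 0,"wx": 0,"wy": 0,"wz": 0}]}}

```text
time_s: 43.7
ee_pos: [569.2, -312.1, 94.5]
ee_rot: [-180.0, 0.0, -5.7]
force: [0.2, -1.3, 0.3]
gripper_width: 0.7
gripper_force: 0.0
```

>>> {"method": "move_arm", "body": {"plan": [{"tx": 0,"ty": 0,"tz": 0.2,"wx": 0,"wy": 0,"wz": 0},{"tx": 0,"ty": 0,"tz": 0.1,"wx": 0,"wy": 0,"wz": 0},{"tx": 0,"ty": 0,"tz": 0,"wx": 0,"wy": 0,"wz": 0}]}}

```text
time_s: 43.95
ee_pos: [569.7, -312.3, 92.4]
ee_rot: [180.0, -0.0, -5.7]
force: [0.4, 0.3, 1.7]
gripper_width: 0.5
gripper_force: 0.8
```

```bash
python3 ang.py|head -3
```

```text
[ 569.7 -312.3   92.4] [0.4 0.3 1.7] 43.95
[331, 90, 50, 41, 1381] [356.  109.6]
[[349, 90], [380, 97], [369, 130], [332, 120], [332, 107]]
```

Contact begins at TCP z≈92.4. Now I press through the catch; shut is about 10 mm lower.

>>> {"method": "move_arm", "body": {"plan": [{"tx": 0,"ty": 0,"tz": 0.15,"wx": 0,"wy": 0,"wz": 0},{"tx": 0,"ty": 0,"tz": 0.15,"wx": 0,"wy": 0,"wz": 0},{"tx": 0,"ty": 0,"tz": 0.1,"wx": 0,"wy": 0,"wz": 0},{"tx": 0,"ty": 0,"tz": 0,"wx": 0,"wy": 0,"wz": 0}]}}

```text
time_s: 44.33
ee_pos: [568.8, -312.0, 87.3]
ee_rot: [-180.0, 0.1, -5.7]
force: [-0.2, -0.7, 0.6]
gripper_width: 0.5
gripper_force: 0.0
```

>>> {"method": "move_arm", "body": {"plan": [{"tx": 0,"ty": 0,"tz": 0.15,"wx": 0,"wy": 0,"wz": 0},{"tx": 0,"ty": 0,"tz": 0.15,"wx": 0,"wy": 0,"wz": 0},{"tx": 0,"ty": 0,"tz": 0.1,"wx": 0,"wy": 0,"wz": 0},{"tx": 0,"ty": 0,"tz": 0,"wx": 0,"wy": 0,"wz": 0}]}}

```text
time_s: 44.67
ee_pos: [569.0, -312.1, 84.2]
ee_rot: [-180.0, 0.1, -5.7]
force: [-1.2, 1.1, 3.0]
gripper_width: 0.1
gripper_force: 1.4
```

>>> {"method": "move_arm", "body": {"plan": [{"tx": 0,"ty": 0,"tz": 0.1,"wx": 0,"wy": 0,"wz": 0},{"tx": 0,"ty": 0,"tz": 0.1,"wx": 0,"wy": 0,"wz": 0},{"tx": 0,"ty": 0,"tz": 0,"wx": 0,"wy": 0,"wz": 0}]}}

```text
time_s: 44.92
ee_pos: [569.1, -312.2, 84.0]
ee_rot: [180.0, -0.0, -5.7]
force: [-3.8, 2.4, 11.4]
gripper_width: 0.4
gripper_force: 5.6
```

```bash
python3 ang.py|head -3
```

```text
[ 569.1 -312.2   84. ] [-3.8  2.4 11.4] 44.9167
[331, 92, 49, 39, 1376] [355.6 111. ]
[[336, 102], [349, 92], [378, 96], [378, 107], [370, 129], [332, 123], [331, 112]]
```

The lid is on its hard stop: the image corners match 0 rad and TCP travel is about 9 mm. I press a touch more, release upward and check.

>>> {"method": "move_arm", "body": {"plan": [{"tx": 0,"ty": 0,"tz": 0.07,"wx": 0,"wy": 0,"wz": 0},{"tx": 0,"ty": 0,"tz": 0,"wx": 0,"wy": 0,"wz": 0},{"tx": 0,"ty": 0,"tz": 0,"wx": 0,"wy": 0,"wz": 0}]}}

```text
time_s: 45.22
ee_pos: [569.1, -312.1, 84.0]
ee_rot: [180.0, -0.0, -5.7]
force: [-4.6, 3.2, 14.5]
gripper_width: 0.4
gripper_force: 6.8
```

>>> {"method": "move_arm", "body": {"plan": [{"tx": 0,"ty": 0,"tz": -0.5,"wx": 0,"wy": 0,"wz": 0},{"tx": 0,"ty": 0,"tz": -1.5,"wx": 0,"wy": 0,"wz": 0},{"tx": 0,"ty": 0,"tz": -3,"wx": 0,"wy": 0,"wz": 0},{"tx": 0,"ty": 0,"tz": -3.5,"wx": 0,"wy": 0,"wz": 0},{"tx": 0,"ty": 0,"tz": -3.5,"wx": 0,"wy": 0,"wz": 0},{"tx": 0,"ty": 0,"tz": -3,"wx": 0,"wy": 0,"wz": 0},{"tx": 0,"ty": 0,"tz": 0,"wx": 0,"wy": 0,"wz": 0},{"tx": 0,"ty": 0,"tz": 0,"wx": 0,"wy": 0,"wz": 0},{"tx": 0,"ty": 0,"tz": 0,"wx": 0,"wy": 0,"wz": 0},{"tx": 0,"ty": 0,"tz": 0,"wx": 0,"wy": 0,"wz": 0},{"tx": 0,"ty": 0,"tz": 0,"wx": 0,"wy": 0,"wz": 0},{"tx": 0,"ty": 0,"tz": 0,"wx": 0,"wy": 0,"wz": 0}]}}

```text
time_s: 46.22
ee_pos: [569.0, -312.0, 229.8]
ee_rot: [-179.9, 0.1, -5.7]
force: [-0.1, -1.0, 0.7]
gripper_width: 0.4
gripper_force: 0.0
```

```bash
python3 ang.py
```

```text
[ 569.  -312.   229.8] [-0.1 -1.   0.7] 46.2167
[331, 91, 49, 40, 1461] [354.9 110. ]
[[342, 91], [379, 97], [378, 107], [369, 130], [332, 123], [331, 112]]
1.8 [[385, 138], [401, 103], [384, 97], [393, 75], [408, 81]]
1.6 [[386, 135], [393, 98], [375, 95], [385, 73], [401, 76]]
1.4 [[386, 132], [384, 94], [366, 94], [377, 73], [393, 72]]
1.2 [[386, 130], [374, 92], [358, 95], [368, 73], [384, 70]]
1.0 [[385, 127], [365, 91], [350, 97], [361, 76], [375, 70]]
0.8 [[383, 124], [355, 92], [343, 101], [354, 80], [366, 71]]
0.5 [[379, 121], [343, 97], [335, 108], [347, 87], [355, 76]]
0.1 [[373, 118], [332, 108], [331, 121], [342, 100], [344, 87]]
0 [[372, 118], [330, 111], [330, 124], [342, 103], [342, 90]]
```

The lid stays shut with the tool away: its front corners are 3 to 5 px lower than when ajar and match 0 rad. Handing in.

```bash
python3 -c "
from workcell import env
print(env.job_done())"
```

```text
the job is handed in; nothing more can be done
None
```

The job is handed in at about 46 s, verdict not shown: red, yellow, green and blue were each pressed to about 7 N (roughly 6–7 mm by force), and the box was set upright in the case with the lid snapped shut; one slip on the lid read 65 N at the wrist, and I judged that contact to be at the fingertips rather than the gripper body.

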